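Close up the control-unit housings in the inspection tray

ROBOT

A 6-joint arm with a two-finger parallel gripper is mounted at the origin on the work surface. World frame = base frame: x ahead of the robot, y to its left, z up, the work surface at z = 0. Lengths are in mm, angles in rad, forces in N, time in s.
With the tool pointing down it reaches from about 275 to 1000 mm from the base axis. Payload 8.4 kg.
Tool frame: the origin (TCP) lies between the finger pads; the fingertips stand 22 mm ahead of it and the grasp point (between the pads) lies 3 mm ahead of it; z points along the fingers, y is the line along which they close (so a half turn about z gives the same grasp; the last joint's range is limited). The gripper opens to 85 mm and grips with 20 to 120 N. Pads are 22 mm wide; open, the fingers measure 114 mm over their backs; the gripper's body (76 mm by 85 mm) begins 54 mm behind the grasp point. The pads swing forward as they close: fully open they stand 13 mm farther back than shut.
Start: joints at [1.347, 0.353, 1.633, -0, 1.155, -0.002], TCP at [137.489, 609.692, 232.381] pointing down, gripper open.
Joint ranges: [-2.63, 2.63], [-0.92, 2.1], [0.06, 2.66], [-1.3, 4.44], [0, 2.69], [-3.02, 3.02]. Speed limits (rad/s): [2.22, 2.22, 2.79, 3.14, 3.14, 3.14].

INTERFACE

Orientations are given as [roll, pitch, yaw] about the fixed x, y, z axes, in that order (R = Rz(yaw) Ry(pitch) Rx(roll)).
In Python, from rig import r, grab_frame gives the robot as it stands.
- The arm moves only by the shell command python3 -m inch 'ROWS' [FORCE]. ROWS is JSON, a list of rows, each a list of 7 numbers: the turn, a rotation vector about the tool's x, y, z as a fraction of full scale, then the shift along the tool's x, y, z as a fraction of full scale, then the closure, from 0 (fully open) to 1 (shut). In form: [[rx, ry, rz, dx, dy, dz, fingers], ...]. A call has 1 to 8 rows; each row shifts and turns the commanded pose from where the row before left it, along the tool's axes as they then stand; what a row does not reach is not made up. Full scale, the value 1, is 2.5 cm for a shift and pi rad for a turn. A row lasts 1/12 s, in which the tool goes at most 41.7 mm and 7.16 degrees, less where a joint would pass 70% of its speed; a pose out of reach is approached as far as the arm can. A call with a number of a shift or a turn outside -1 to 1 is refused whole. A call with a gripper value outside its range is refused whole. The fingers move at their own pace and stop on an object; FORCE is the grip in N (left out, the last holds). Time passes only in rows, so rows that do not move let the fingers close. It gives the time, the measured TCP pose, the force, the opening and the grip force at its end, in the units of the state.
- r.sense(): the state, without advancing time (a new reading comes with each control period).
- grab_frame(name): name is "scene" or "top"; returns a dict with "pixels" (400x640x3 uint8, red, green, blue), "z_map" (400x640 float32, mm along the optical axis (not along the pixel's ray), 0 where there is no reading), "vertical_fov" (degrees; the focal length in pixels is half the picture's height over the tangent of half this angle, whatever the lens; pixels are square), "cx", "cy" (the principal point, pixels), "dist" ([k1, k2, p1, p2, k3] as OpenCV has them; the pictures are not rectified), "cam_to_world" (4x4, takes a point from camera to world coordinates). Camera axes: x right, y down, z forward; pixel columns grow to the right and rows downward; lengths in mm; the calibration is good to about 2 mm. A picture is of the moment at which its call begins.
- r.sign_off(): hands the job in; it is judged then, once.
The state is a dict: "clock": time; "qpos": joint angles; "qvel": joint speeds; "joint_efforts": joint torques, N m; "eef_pos": TCP position; "tcp_rot": TCP orientation; "contact_force": force on the tool from outside, world axes, zero at the start; "wrist_torque": the same for the moment, N m; "opening": opening from 0.0 (shut) to 1.0 (fully open); "grasp_force": force on a finger pad.
Only numpy, scipy, OpenCV 4.12 (cv2) and the standard library are available. Lean on these libraries where they do the work, as an engineer would, in place of code of your own. Each camera call takes 0.05 s, during which the arm holds its last target. There are 200 camera calls.

TASK

Put every loose black cover on the bench onto a metal housing of its own in the blue inspection tray and press it down, corner by corner, until all four clips have snapped home and it lies flush on the rim. When all the covers are on, swing the tray's red hook latch shut, right into its catch. Leave the bottle, the screwdriver and the yellow bin where they are.

Things in the scene. Friction and masses are not known exactly. Their poses are not given: they have to be found in the camera images.
- latch_pivot (a point): the vertical pivot axis of the red hook latch, a point on the near edge strip of the blue tray, 25 mm above the bench; its axes are the tray's: x away from the robot across the tray, y along the row of housings, z up
- latch_knob (a point): middle of the upright round red knob on the hook latch, 14 mm diameter, 70 mm from the pivot axis, free from 27 to 65 mm above the bench. The latch arm (14 mm wide, 8 mm thick, 21 to 29 mm above the bench) ends 14 mm beyond the knob axis
- latch (a joint): angle of the red hook latch in rad about its vertical pivot. 0: closed, the arm lies along the tray's -y direction in its steel catch, against a stop. It grows as the arm swings open, clockwise seen from above; at 1.57 the arm points to the tray's -x. Stiff hinge: it stays where it is left; about 1 N at the knob moves it
- housing1_rim (a point): centre of the open top, at rim height (45 mm above the bench), of housing 1 of three alike in a row in the fixed blue tray (pitch 96 mm): cast aluminium, 100 (x) x 83 (y) x 30 mm, inside 92 x 71 mm, 26 deep. Orange spring clips in the long walls, white guide rails inside. A cover laid on stands 8 mm above the rim on the clips, legs 9 mm inside, play 1 mm in y, 4 in x; either way round in x fits
- housing2_rim (a point): centre of the open top, at rim height (45 mm above the bench), of housing 2 of three alike in a row in the fixed blue tray (pitch 96 mm): cast aluminium, 100 (x) x 83 (y) x 30 mm, inside 92 x 71 mm, 26 deep. Orange spring clips in the long walls, white guide rails inside. A cover laid on stands 8 mm above the rim on the clips, legs 9 mm inside, play 1 mm in y, 4 in x; either way round in x fits
- housing3_rim (a point): centre of the open top, at rim height (45 mm above the bench), of housing 3 of three alike in a row in the fixed blue tray (pitch 96 mm): cast aluminium, 100 (x) x 83 (y) x 30 mm, inside 92 x 71 mm, 26 deep. Orange spring clips in the long walls, white guide rails inside. A cover laid on stands 8 mm above the rim on the clips, legs 9 mm inside, play 1 mm in y, 4 in x; either way round in x fits
- cover1_mid (a point): clip-on cover 1 (None if absent): black plate 100 (x) x 82 (y) x 4 mm, standing on four 17 mm legs, z up; grey grip block 44 (x) x 22 (y) x 24 mm high on the middle of the plate; 120 g. The point is in the middle, half-way up: 22.5 mm above the feet, 1.5 mm above the plate's top face, 22.5 mm below the block's top
- cover1_corner0 (a point): underside of cover 1's plate over the leg at its +x +y corner (36 mm in x, 30 mm in y from the middle; a white dot marks it on the top face, 4 mm higher). Pressed down there with about 6 to 9 N the clip snaps and stays; home when level with the rim, 45 mm above the bench
- cover1_corner1 (a point): underside of cover 1's plate over the leg at its +x -y corner (36 mm in x, 30 mm in y from the middle; a white dot marks it on the top face, 4 mm higher). Pressed down there with about 6 to 9 N the clip snaps and stays; home when level with the rim, 45 mm above the bench
- cover1_corner2 (a point): underside of cover 1's plate over the leg at its -x +y corner (36 mm in x, 30 mm in y from the middle; a white dot marks it on the top face, 4 mm higher). Pressed down there with about 6 to 9 N the clip snaps and stays; home when level with the rim, 45 mm above the bench
- cover1_corner3 (a point): underside of cover 1's plate over the leg at its -x -y corner (36 mm in x, 30 mm in y from the middle; a white dot marks it on the top face, 4 mm higher). Pressed down there with about 6 to 9 N the clip snaps and stays; home when level with the rim, 45 mm above the bench
- cover2_mid (a point): clip-on cover 2 (None if absent): black plate 100 (x) x 82 (y) x 4 mm, standing on four 17 mm legs, z up; grey grip block 44 (x) x 22 (y) x 24 mm high on the middle of the plate; 120 g. The point is in the middle, half-way up: 22.5 mm above the feet, 1.5 mm above the plate's top face, 22.5 mm below the block's top
- cover2_corner0 (a point): underside of cover 2's plate over the leg at its +x +y corner (36 mm in x, 30 mm in y from the middle; a white dot marks it on the top face, 4 mm higher). Pressed down there with about 6 to 9 N the clip snaps and stays; home when level with the rim, 45 mm above the bench
- cover2_corner1 (a point): underside of cover 2's plate over the leg at its +x -y corner (36 mm in x, 30 mm in y from the middle; a white dot marks it on the top face, 4 mm higher). Pressed down there with about 6 to 9 N the clip snaps and stays; home when level with the rim, 45 mm above the bench
- cover2_corner2 (a point): underside of cover 2's plate over the leg at its -x +y corner (36 mm in x, 30 mm in y from the middle; a white dot marks it on the top face, 4 mm higher). Pressed down there with about 6 to 9 N the clip snaps and stays; home when level with the rim, 45 mm above the bench
- cover2_corner3 (a point): underside of cover 2's plate over the leg at its -x -y corner (36 mm in x, 30 mm in y from the middle; a white dot marks it on the top face, 4 mm higher). Pressed down there with about 6 to 9 N the clip snaps and stays; home when level with the rim, 45 mm above the bench
- cover3_mid (a point): clip-on cover 3 (None if absent): black plate 100 (x) x 82 (y) x 4 mm, standing on four 17 mm legs, z up; grey grip block 44 (x) x 22 (y) x 24 mm high on the middle of the plate; 120 g. The point is in the middle, half-way up: 22.5 mm above the feet, 1.5 mm above the plate's top face, 22.5 mm below the block's top
- cover3_corner0 (a point): underside of cover 3's plate over the leg at its +x +y corner (36 mm in x, 30 mm in y from the middle; a white dot marks it on the top face, 4 mm higher). Pressed down there with about 6 to 9 N the clip snaps and stays; home when level with the rim, 45 mm above the bench
- cover3_corner1 (a point): underside of cover 3's plate over the leg at its +x -y corner (36 mm in x, 30 mm in y from the middle; a white dot marks it on the top face, 4 mm higher). Pressed down there with about 6 to 9 N the clip snaps and stays; home when level with the rim, 45 mm above the bench
- cover3_corner2 (a point): underside of cover 3's plate over the leg at its -x +y corner (36 mm in x, 30 mm in y from the middle; a white dot marks it on the top face, 4 mm higher). Pressed down there with about 6 to 9 N the clip snaps and stays; home when level with the rim, 45 mm above the bench
- cover3_corner3 (a point): underside of cover 3's plate over the leg at its -x -y corner (36 mm in x, 30 mm in y from the middle; a white dot marks it on the top face, 4 mm higher). Pressed down there with about 6 to 9 N the clip snaps and stays; home when level with the rim, 45 mm above the bench
- cleaner: bystander: bottle, 56 mm diameter, 120 mm tall, origin at the centre of its foot
- driver: bystander: screwdriver lying on the bench
- parts_bin: bystander: yellow open bin 120 x 160 x 60 mm, origin under its centre
Things that resemble listed ones, but are neither listed nor needed, are in the scene too. What is shaped like the part that bears cover2_mid but orange is not meant.

How it is judged (in metres and radians):
On the way, in this order (a step that is already met when the one before it is completed fails the run):
1. every cover is snapped home on a housing, flush at all four corners (height (world z) of cover1_corner0 between 0.042 and 0.048 m and height (world z) of cover1_corner1 between 0.042 and 0.048 m and height (world z) of cover1_corner2 between 0.042 and 0.048 m and height (world z) of cover1_corner3 between 0.042 and 0.048 m and angle between each of cover1_mid, cover2_mid, cover3_mid's own z axis and vertical below 0.1 rad and (horizontal distance between cover1_mid and housing1_rim below 0.008 m or horizontal distance between cover1_mid and housing2_rim below 0.008 m or horizontal distance between cover1_mid and housing3_rim below 0.008 m) and height (world z) of cover2_corner0 between 0.042 and 0.048 m and height (world z) of cover2_corner1 between 0.042 and 0.048 m and height (world z) of cover2_corner2 between 0.042 and 0.048 m and height (world z) of cover2_corner3 between 0.042 and 0.048 m and (horizontal distance between cover2_mid and housing1_rim below 0.008 m or horizontal distance between cover2_mid and housing2_rim below 0.008 m or horizontal distance between cover2_mid and housing3_rim below 0.008 m) and height (world z) of cover3_corner0 between 0.042 and 0.048 m and height (world z) of cover3_corner1 between 0.042 and 0.048 m and height (world z) of cover3_corner2 between 0.042 and 0.048 m and height (world z) of cover3_corner3 between 0.042 and 0.048 m and (horizontal distance between cover3_mid and housing1_rim below 0.008 m or horizontal distance between cover3_mid and housing2_rim below 0.008 m or horizontal distance between cover3_mid and housing3_rim below 0.008 m)), for 0.3 s.
2. then the hook latch is swung shut into its catch (value of joint latch below 0.07 rad), for 0.2 s.
At the end, for the whole second after the job is handed in: Every cover present is on a housing (its middle within 8 mm of the housing's), upright, with each corner's underside within 3 mm of the rim; the latch is within 0.07 rad of fully closed (all of step 1 and value of joint latch below 0.07 rad); the robot touches nothing.
It fails at once if the bottle is moved by more than 4 cm (distance of cleaner from where it was at the start of the episode above 0.04 m).
It fails at once if the screwdriver is moved by more than 4 cm (distance of driver from where it was at the start of the episode above 0.04 m).
It fails at once if the yellow bin is moved by more than 4 cm (distance of parts_bin from where it was at the start of the episode above 0.04 m).
Of cover1, cover2, cover3 only 2 to 3 are there at a start; the rules pass over those that are not, and their reading is None.
At some moment in a run one of cover1, cover2, cover3 may be knocked a few centimetres aside while the robot is not near it.
Once in a run the grip may slacken for a moment while it holds something.
It also fails if it takes over 210 s, if anything falls off the work surface, if the arm or the gripper's body presses on something with over 40 N, if the wrist force passes 120 N, or if a joint passes its speed limit or range.

## Working session

There is one attempt and no reset: what is moved stays moved. The work goes in short steps, Python scripts to look and compute and a shell command to move; the robot and the scene stay as the last step left them, time stands still between calls to the robot, and variables do not carry over. Pictures are saved under pics/ and viewed, at most 14 in all, crops included, and the job is handed in when it is done.

```bash
ls; mkdir -p pics; cat > h.py <<'E'
import numpy as np, cv2
from rig import r, grab_frame
def save(f,name,crop=None,scale=1):
    p=f["pixels"]
    if crop: x0,y0,x1,y1=crop; p=p[y0:y1,x0:x1]
    p=cv2.resize(p,None,fx=scale,fy=scale,interpolation=cv2.INTER_CUBIC)
    cv2.imwrite("pics/"+name,p[...,::-1])
def K(f):
    h=f["pixels"].shape[0]; F=h/2/np.tan(np.radians(f["vertical_fov"])/2)
    return np.array([[F,0,f["cx"]],[0,F,f["cy"]],[0,0,1]])
def rays(f,uv):
    n=cv2.undistortPoints(np.array(uv,float).reshape(-1,1,2),K(f),np.array(f["dist"],float)).reshape(-1,2)
    return np.c_[n,np.ones(len(n))]
def onz(f,uv,z):
    T=np.array(f["cam_to_world"]); d=rays(f,uv)@T[:3,:3].T; o=T[:3,3]
    return o+d*((z-o[2])/d[:,2])[:,None]
def cloud(f):
    h,w=f["z_map"].shape; v,u=np.mgrid[:h,:w]
    d=rays(f,np.c_[u.ravel(),v.ravel()])*f["z_map"].reshape(-1,1)
    T=np.array(f["cam_to_world"]); return (d@T[:3,:3].T+T[:3,3]).reshape(h,w,3)
def proj(f,P):
    T=np.linalg.inv(np.array(f["cam_to_world"])); P=np.array(P,float).reshape(-1,3)@T[:3,:3].T+T[:3,3]
    return cv2.projectPoints(P,np.zeros(3),np.zeros(3),K(f),np.array(f["dist"],float))[0].reshape(-1,2)
E
python3 - <<'E'
from h import *
import pickle
print(r.sense())
for n in("scene","top"):
    f=grab_frame(n); save(f,n+"0.png"); pickle.dump(f,open(n+"0.pkl","wb"))
    print(n,f["vertical_fov"],f["cx"],f["cy"],f["dist"],np.round(f["cam_to_world"],3).tolist(),(f["z_map"]>0).mean())
E
```

```text
pics
{'clock': 0.0, 'qpos': array([ 1.34662574e+00,  3.53653805e-01,  1.63416408e+00,  6.51281999e-06,
        1.15520138e+00, -2.37780980e-03]), 'qvel': array([ 1.30496317e-03, -7.00538026e-04,  5.98414009e-04,  9.43634754e-04,
        6.67238704e-05,  4.88038606e-04]), 'joint_efforts': array([ 1.26798572e-03, -6.05269575e+01, -3.42061508e+01,  6.07464312e-05,
        9.59143013e-03, -8.84466772e-06]), 'eef_pos': array([137.36159313, 609.21293638, 231.64533867]), 'tcp_rot': array([-3.14016605e+00, -9.34686975e-06,  2.91979724e+00]), 'contact_force': array([-0.14954352, -0.28489151, -0.17656793]), 'wrist_torque': array([-0.06541822, -0.01161417,  0.00846538]), 'grasp_force': 0.0, 'opening': 0.9977854821558665}
scene 53.275172704203314 318.0318415290732 203.89499140733187 [-0.01762411  0.          0.          0.          0.        ] [[0.243, 0.805, -0.542, 1195.92], [0.97, -0.207, 0.128, -91.973], [-0.009, -0.557, -0.831, 961.804], [0.0, 0.0, 0.0, 1.0]] 0.99601953125
top 56.08698422842157 318.252716761521 208.26589657987194 [-0.05712639  0.          0.          0.          0.        ] [[-0.062, -0.973, 0.224, 408.171], [-0.998, 0.06, -0.015, 29.768], [0.002, -0.225, -0.974, 1025.476], [0.0, 0.0, 0.0, 1.0]] 0.9958515625
```

View pics/scene0.png

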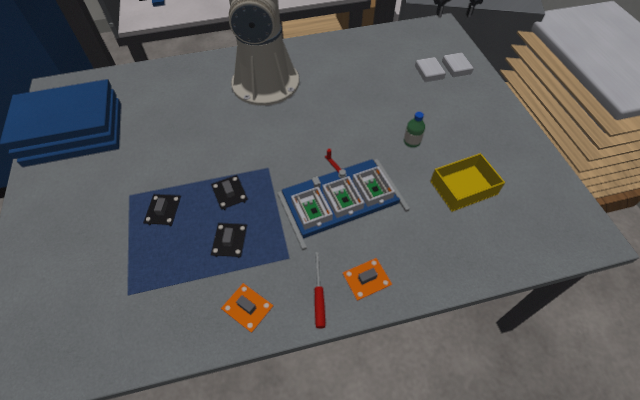

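View pics/top0.png

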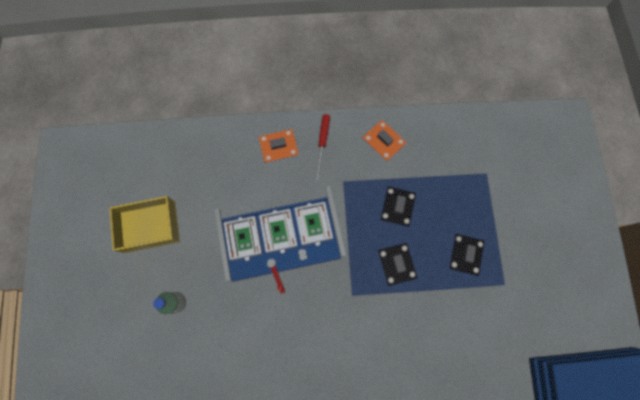

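Top view: three black covers on the mat at (399,206), (397,264), (467,254). The lookalikes are two orange covers at (279,146) and (384,139), which I leave alone. The tray's housings are at (242,238), (278,230) and (314,224), and the latch is at (277,278). The bottle is at (166,302), the bin at (143,224) and the driver at (323,145).

```bash
python3 - <<'E'
from h import *
import pickle
ft=pickle.load(open("top0.pkl","rb"));fs=pickle.load(open("scene0.pkl","rb"))
a=cv2.resize(ft["pixels"][185:305,210:350],(700,600),interpolation=cv2.INTER_CUBIC)
cv2.imwrite("pics/c1.png",a[...,::-1])
a=cv2.resize(ft["pixels"][175:295,360:500],(700,600),interpolation=cv2.INTER_CUBIC)
cv2.imwrite("pics/c2.png",a[...,::-1])
def dots(f,box):
    x0,y0,x1,y1=box; p=f["pixels"][y0:y1,x0:x1].astype(int)
    g=p.min(2); sat=p.max(2)-g
    m=((g>125)&(sat<60)).astype(np.uint8)
    n,l,s,c=cv2.connectedComponentsWithStats(m)
    out=[]
    for i in range(1,n):
        if s[i,4]>=4:
            w=(l==i)*np.clip(g-90,0,None); v,u=np.mgrid[:w.shape[0],:w.shape[1]]
            out.append((x0+(u*w).sum()/w.sum(),y0+(v*w).sum()/w.sum(),s[i,4]))
    return np.array(out)
ds,dt=dots(fs,(130,165,285,265)),dots(ft,(350,178,500,290))
Ws,Wt=onz(fs,ds[:,:2],21),onz(ft,dt[:,:2],21)
ct=cloud(ft);cs=cloud(fs)
print("top");[print(np.round(a,1),np.round(b[:2],1),np.round(ct[int(a[1]+.5),int(a[0]+.5),2],1)) for a,b in zip(dt,Wt)]
print("scene");[print(np.round(a,1),np.round(b[:2],1),np.round(cs[int(a[1]+.5),int(a[0]+.5),2],1)) for a,b in zip(ds,Ws)]
E
```

```text
top
[390.3 190.9   7. ] [ 676.6 -189.3] 20.8
[411.3 196.    7. ] [ 658.6 -246.2] 22.4
[385.  215.5   8. ] [ 608.1 -167.4] 21.1
[406.2 220.8   8. ] [ 589.6 -223.9] 20.2
[458.3 238.4   5. ] [ 532.2 -361.1] 18.6
[480. 244.   9.] [ 513.2 -418.9] 19.2
[404. 248.   9.] [ 516.  -209.8] 19.3
[383.  253.5   8. ] [ 504.9 -151.5] 22.3
[454.  264.1   9. ] [ 464.1 -339.7] 22.7
[475.6 269.8  12. ] [ 445.  -396.3] 22.3
[412. 274.   9.] [ 445.6 -223.4] 22.8
[390.6 279.7  13. ] [ 434.6 -165. ] 21.0
scene
[234.5 178.5   4. ] [ 432.1 -165.6] 22.3
[215.  185.5   6. ] [ 443.6 -224.7] 25.6
[242.5 196.5   4. ] [ 503.  -151.7] 21.7
[154.8 197.4   5. ] [ 442.9 -398.7] 23.3
[175.5 198.4   6. ] [ 461.3 -340.4] 22.4
[222.5 203.6   4. ] [ 513.3 -210.5] 23.5
[147.5 218.5   6. ] [ 511.3 -420.2] 24.8
[168.7 219.6   7. ] [ 529.8 -362.4] 24.4
[220.  226.5   6. ] [ 587.8 -225.7] 23.8
[242.  227.5   6. ] [ 606.  -167.5] 23.2
[215. 250.   9.] [ 656.9 -246.8] 22.2
[237.3 251.1   9. ] [ 674.8 -189.6] 25.2
```

View pics/c1.png

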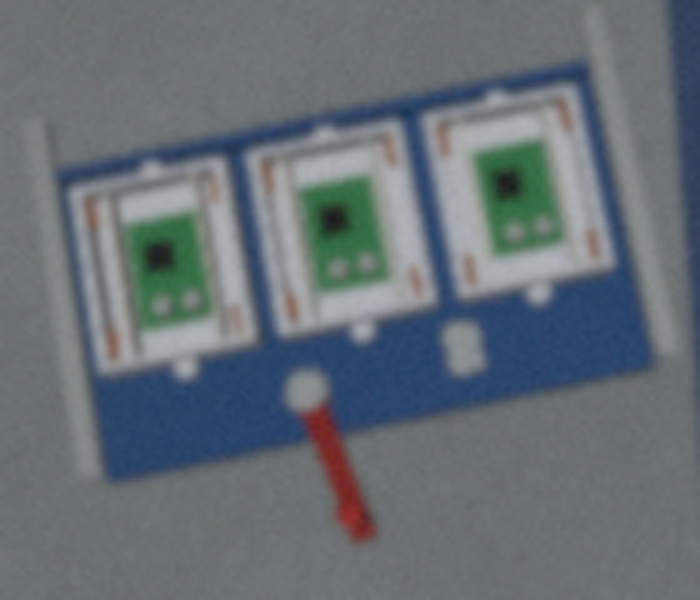

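View pics/c2.png

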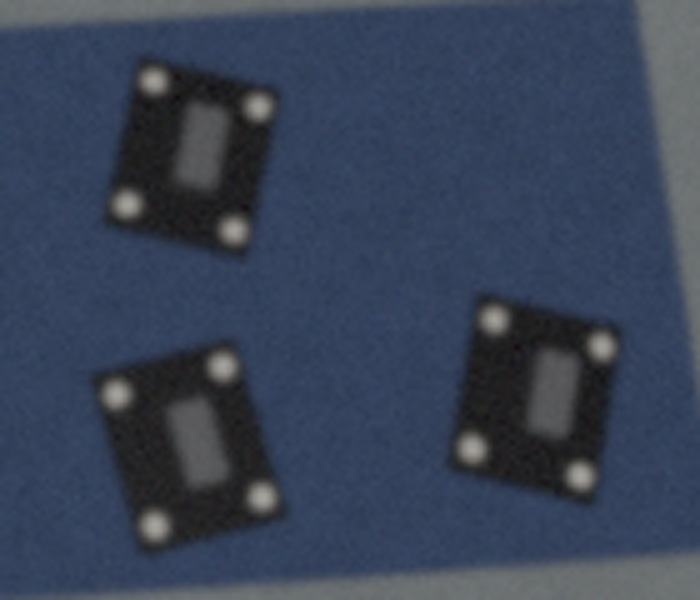

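```bash
cat > tray.py <<'E'
from h import *
import pickle
from scipy.optimize import minimize
for n,box in(("top",(205,180,350,290)),("scene",(270,150,415,240))):
    f=pickle.load(open(n+"0.pkl","rb")); x0,y0,x1,y1=box
    c=cloud(f)[y0:y1,x0:x1]; 
    p=f["pixels"][y0:y1,x0:x1].astype(int)
    m=((c[...,2]>37)&(c[...,2]<56)).astype(np.uint8)
    cs,_=cv2.findContours(m,cv2.RETR_EXTERNAL,cv2.CHAIN_APPROX_NONE)
    cs=[q for q in cs if cv2.contourArea(q)>150]
    M=np.zeros_like(m); cv2.drawContours(M,cs,-1,1,-1); 
    print(n,len(cs),M.sum(), [np.round(np.median(c[...,2][m>0]),1)])
    s=4; v,u=np.mgrid[0:M.shape[0]:1/s,0:M.shape[1]:1/s]
    uv=np.c_[(u.ravel()+x0-.5+.5/s),(v.ravel()+y0-.5+.5/s)]
    W=onz(f,uv,45)[:,:2]
    def cost(q):
        X,Y,t=q[0]*10,q[1]*10,q[2]/10; d=W-[X,Y]; a=d[:,0]*np.cos(t)+d[:,1]*np.sin(t); b=-d[:,0]*np.sin(t)+d[:,1]*np.cos(t)
        b=np.min([abs(b-96),abs(b),abs(b+96)],0); e=np.maximum(abs(a)-50,b-41.5)
        P=1/(1+np.exp(np.clip(e/.7,-30,30))); P=P.reshape(M.shape[0],s,M.shape[1],s).mean((1,3))
        return ((P-M)**2).sum()
    c0=W[np.repeat(np.repeat(M,s,0),s,1).ravel()>0].mean(0)
    best=min((minimize(cost,[c0[0]/10,c0[1]/10,t],method="Nelder-Mead",options=dict(xatol=.005,fatol=.01)) for t in(0,1,2)),key=lambda o:o.fun)
    q=best.x*[10,10,.1]; t=q[2]; yv=np.array([-np.sin(t),np.cos(t)])
    print(np.round(q,3),best.fun,"deg",np.degrees(t)); print(np.round([q[:2]+k*96*yv for k in(1,0,-1)],1))
    # latch: red
    R=(p[...,0]>p[...,1]*1.8)&(p[...,0]>p[...,2]*1.8)&(p[...,0]>70)
    vv,uu=np.nonzero(R); hz=c[...,2][R]
    print("red",len(vv),np.round(hz.max(),1)); o=np.argsort(-hz)[:6]
    print(np.round(c[R][o],0).tolist())
    w=onz(f,np.c_[uu+x0,vv+y0],25)[:,:2]; w=w[hz<33]
    mu=w.mean(0);_,_,V=np.linalg.svd(w-mu); pr=(w-mu)@V[0]; print("arm",mu,V[0],pr.min(),pr.max())
E
python3 tray.py
```

```text
top 3 3572 [np.float64(43.0)]
[5.81044e+02 1.24802e+02 1.49000e-01] 64.23269627243069 deg 8.514350116083392
[[566.8 219.7]
 [581.  124.8]
 [595.3  29.9]]
red 102 67.2
[[428.0, 125.0, 67.0], [435.0, 128.0, 67.0], [433.0, 123.0, 66.0], [428.0, 123.0, 66.0], [430.0, 118.0, 65.0], [431.0, 128.0, 65.0]]
arm [462.03464809 135.36825355] [-0.93956636 -0.34236684] -25.968525393217707 25.768856877327256
scene 3 2785 [np.float64(44.4)]
[5.82444e+02 1.25680e+02 1.53000e-01] 155.19076384541748 deg 8.742212043073076
[[567.9 220.6]
 [582.4 125.7]
 [597.   30.8]]
red 105 69.5
[[435.0, 121.0, 69.0], [434.0, 127.0, 67.0], [437.0, 123.0, 67.0], [438.0, 126.0, 67.0], [436.0, 121.0, 67.0], [433.0, 124.0, 67.0]]
arm [456.54213279 133.36233863] [0.93894265 0.34407367] -41.93111468922512 81.44976964220105
```

```bash
cat > go.py <<'E'
import sys
from h import *
from scipy.spatial.transform import Rotation as Ro
# go.py x y z yawdeg : remaining shift in tool units now, turn, and shift if the turn is made first
s=r.sense(); R=Ro.from_euler("xyz",s["tcp_rot"]).as_matrix(); p=np.array(s["eef_pos"])
print("tcp",np.round(p,1),"rot",np.round(np.degrees(s["tcp_rot"]),1),"F",np.round(s["contact_force"],1),"open",round(s["opening"],3),"grip",round(s["grasp_force"],1),"t",round(s["clock"],2),"j6",round(s["qpos"][5],2))
if len(sys.argv)>4:
    x,y,z,w=map(float,sys.argv[1:5]); d=np.array([x,y,z])-p
    Rt=Ro.from_euler("xyz",[np.pi,0,np.radians(w)]).as_matrix()
    print("shift now",np.round(R.T@d/25,3),"turn",np.round(Ro.from_matrix(R.T@Rt).as_rotvec()/np.pi,4),"shift after turn",np.round(Rt.T@d/25,3))
E
python3 go.py 474.5 -187.7 232 10.9
```

```text
tcp [137.4 609.3 231.7] rot [-179.9   -0.   167.3] F [ 1.3 -0.6 -1. ] open 0.999 grip 0.0 t 0.1 j6 -0.0
shift now [-2.0168e+01 -2.8130e+01  2.5000e-02] turn [-1.000e-04  6.000e-04  8.688e-01] shift after turn [ 7.2130e+00  3.3853e+01 -1.2000e-02]
```

```bash
python3 -m inch '[[0,0,0,-0.72,-1,0,0],[0,0,0,-0.72,-1,0,0],[0,0,0,-0.72,-1,0,0],[0,0,0,-0.72,-1,0,0],[0,0,0,-0.72,-1,0,0],[0,0,0,-0.72,-1,0,0],[0,0,0,-0.72,-1,0,0],[0,0,0,-0.72,-1,0,0]]'
python3 -m inch '[[0,0,0,-0.72,-1,0,0],[0,0,0,-0.72,-1,0,0],[0,0,0,-0.72,-1,0,0],[0,0,0,-0.72,-1,0,0],[0,0,0,-0.72,-1,0,0],[0,0,0,-0.72,-1,0,0],[0,0,0,-0.72,-1,0,0],[0,0,0,-0.72,-1,0,0]]'
python3 -m inch '[[0,0,0,-0.72,-1,0,0],[0,0,0,-0.72,-1,0,0],[0,0,0,-0.72,-1,0,0],[0,0,0,-0.72,-1,0,0],[0,0,0,-0.72,-1,0,0],[0,0,0,-0.72,-1,0,0],[0,0,0,-0.72,-1,0,0],[0,0,0,-0.72,-1,0,0]]'
python3 -m inch '[[0,0,0,-0.72,-1,0,0],[0,0,0,-0.72,-1,0,0],[0,0,0,-0.72,-1,0,0],[0,0,0,-0.72,-1,0,0]]'
python3 -m inch '[[0,0,0.039,0,0,0,0],[0,0,0.039,0,0,0,0],[0,0,0.039,0,0,0,0],[0,0,0.039,0,0,0,0],[0,0,0.039,0,0,0,0],[0,0,0.039,0,0,0,0],[0,0,0.039,0,0,0,0],[0,0,0.039,0,0,0,0]]'
python3 -m inch '[[0,0,0.039,0,0,0,0],[0,0,0.039,0,0,0,0],[0,0,0.039,0,0,0,0],[0,0,0.039,0,0,0,0],[0,0,0.039,0,0,0,0],[0,0,0.039,0,0,0,0],[0,0,0.039,0,0,0,0],[0,0,0.039,0,0,0,0]]'
python3 -m inch '[[0,0,0.039,0,0,0,0],[0,0,0.039,0,0,0,0],[0,0,0.039,0,0,0,0],[0,0,0.039,0,0,0,0],[0,0,0.039,0,0,0,0],[0,0,0.039,0,0,0,0],[0,0,0,0,0,0,0]]'
python3 go.py 474.5 -187.7 100 10.9
```

```text
clock: 0.77
eef_pos: [234.1, 381.3, 232.2]
tcp_rot: [-3.141, -0.0, 2.92]
contact_force: [-0.7, -0.1, 0.3]
opening: 1.002
grasp_force: 0.0
clock: 1.43
eef_pos: [330.5, 154.7, 232.4]
tcp_rot: [3.142, 0.0, 2.92]
contact_force: [1.0, -0.2, 1.1]
opening: 0.999
grasp_force: 0.0
clock: 2.1
eef_pos: [427.0, -72.3, 232.3]
tcp_rot: [3.142, -0.0, 2.919]
contact_force: [0.0, 0.3, -0.1]
opening: 1.002
grasp_force: 0.0
clock: 2.43
eef_pos: [475.3, -185.6, 232.1]
tcp_rot: [3.141, -0.001, 2.919]
contact_force: [-0.4, -0.6, 1.0]
opening: 0.998
grasp_force: 0.0
clock: 3.1
eef_pos: [474.9, -183.9, 232.1]
tcp_rot: [-3.141, -0.0, 1.934]
contact_force: [-0.2, -0.5, 0.3]
opening: 1.0
grasp_force: 0.0
clock: 3.77
eef_pos: [474.9, -183.9, 232.1]
tcp_rot: [-3.141, 0.0, 0.953]
contact_force: [0.8, 0.6, -0.5]
opening: 1.003
grasp_force: 0.0
clock: 4.35
eef_pos: [474.9, -184.0, 232.1]
tcp_rot: [-3.141, 0.001, 0.219]
contact_force: [-0.2, 0.2, 0.7]
opening: 0.998
grasp_force: 0.0
tcp [ 474.9 -184.   232.1] rot [-180.     0.    12.5] F [-0.2  0.2  0.7] open 0.998 grip 0.0 t 4.35 j6 0.98
shift now [-0.046  0.144  5.284] turn [-0.0001  0.0002  0.009 ] shift after turn [-0.045  0.144  5.284]
```

```bash
python3 -m inch '[[0,0,0.009,-0.045,0.144,0.95,0],[0,0,0,0,0,0.95,0],[0,0,0,0,0,0.95,0],[0,0,0,0,0,0.95,0],[0,0,0,0,0,0.95,0],[0,0,0,0,0,0.95,0],[0,0,0,0,0,0.95,0],[0,0,0,0,0,0.7,0]]'
python3 -m inch '[[0,0,0,0,0,0,1],[0,0,0,0,0,0,1],[0,0,0,0,0,0,1],[0,0,0,0,0,0,1],[0,0,0,0,0,0,1],[0,0,0,0,0,0,1],[0,0,0,0,0,0,1],[0,0,0,0,0,0,1]]' 60
python3 go.py 474.5 -187.7 47 10.9
```

```text
clock: 5.02
eef_pos: [474.0, -187.5, 46.7]
tcp_rot: [-3.141, 0.001, 0.201]
contact_force: [0.5, 1.0, -0.6]
opening: 1.003
grasp_force: 0.0
clock: 5.68
eef_pos: [475.1, -187.9, 49.1]
tcp_rot: [3.141, -0.001, 0.196]
contact_force: [0.8, 0.2, 0.5]
opening: 0.002
grasp_force: 0.0
tcp [ 475.1 -187.9   49.1] rot [180.   -0.   11.2] F [0.8 0.2 0.5] open 0.002 grip 0.0 t 5.68 j6 1.0
shift now [-0.021 -0.012  0.083] turn [ 0.0001 -0.0002  0.0019] shift after turn [-0.021 -0.011  0.083]
```

The gripper closed on nothing, so I'll take a look.

```bash
python3 - <<'E'
from h import *
import pickle
f=grab_frame("top");pickle.dump(f,open("top1.pkl","wb"))
g=grab_frame("scene");pickle.dump(g,open("scene1.pkl","wb"))
a=cv2.resize(f["pixels"][175:295,340:500],(640,480),interpolation=cv2.INTER_CUBIC)
b=cv2.resize(g["pixels"][130:280,120:320],(640,480),interpolation=cv2.INTER_CUBIC)
c=cv2.resize(np.hstack([a,b]),(800,300))
cv2.imwrite("pics/d1.png",c[...,::-1])
E
```

```text
(no output)
```

View pics/d1.png

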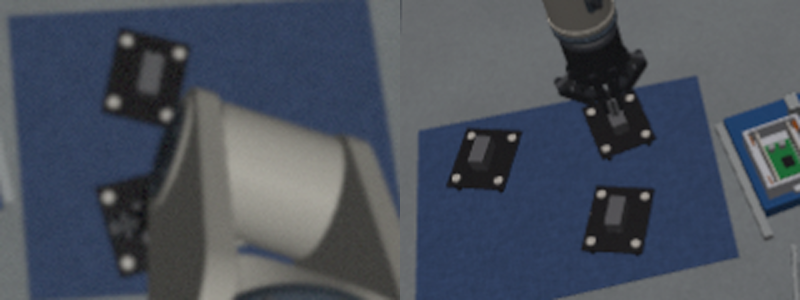

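```bash
python3 - <<'E'
from h import *
import pickle
g=pickle.load(open("scene1.pkl","rb")); c=cloud(g)
s=r.sense();print(np.round(s["contact_force"],1),np.round(s["wrist_torque"],2))
for z in(27,49): print(np.round(proj(g,[475.1,-187.9,z]),1))
# block centroid of cover B by depth and colour, before
for n in("scene0","scene1"):
    g=pickle.load(open(n+".pkl","rb")); c=cloud(g)
    m=(abs(c[...,0]-475)<40)&(abs(c[...,1]+188)<35)&(c[...,2]>34)&(c[...,2]<52)
    print(n,m.sum(),np.round(c[m].mean(0),1),np.round(np.percentile(c[m],[5,95],0),1).tolist())
g=pickle.load(open("scene1.pkl","rb"))
save(g,"d2.png",(205,150,265,210),8)
E
```

```text
[-1.2  0.7 -0.3] [-0.03 -0.03  0.06]
[[228.4 190.2]]
[[226.9 185.7]]
scene0 114 [ 478.3 -185.9   45.8] [[457.6, -197.2, 37.5], [496.2, -174.8, 50.0]]
scene1 63 [ 488.9 -183.8   44.6] [[475.6, -194.6, 36.0], [496.3, -173.8, 48.9]]
```

View pics/d2.png

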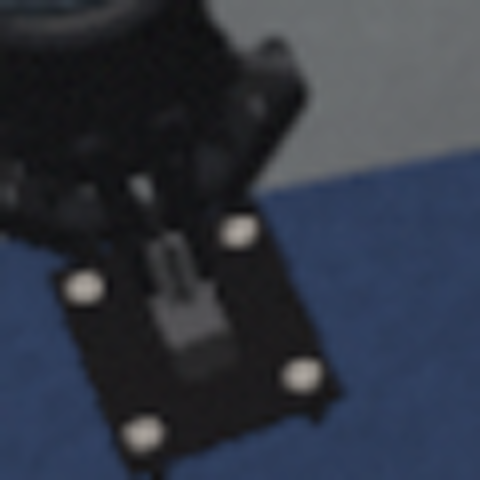

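```bash
python3 - <<'E'
from h import *
import pickle
g=pickle.load(open("scene1.pkl","rb")); c=cloud(g)
for v in range(176,196): print(v,[tuple(int(k) for k in np.round(c[v,u])) for u in(224,226,228,230,232)], g["pixels"][v,228].tolist())
E
```

```text
176 [(472, -187, 90), (486, -180, 105), (483, -176, 99), (479, -171, 93), (421, -172, 21)] [21, 21, 22]
177 [(472, -188, 85), (486, -181, 100), (484, -176, 97), (482, -171, 93), (426, -172, 23)] [22, 24, 25]
178 [(484, -188, 95), (483, -182, 93), (483, -177, 91), (478, -173, 84), (427, -173, 19)] [21, 22, 24]
179 [(483, -189, 90), (480, -184, 85), (479, -179, 82), (480, -173, 81), (432, -173, 21)] [23, 23, 25]
180 [(486, -189, 90), (482, -184, 83), (482, -179, 81), (478, -174, 75), (439, -173, 25)] [37, 37, 38]
181 [(485, -190, 84), (483, -185, 80), (485, -180, 80), (477, -175, 70), (443, -174, 25)] [47, 46, 48]
182 [(485, -191, 80), (485, -186, 78), (486, -180, 78), (478, -176, 67), (446, -174, 25)] [51, 51, 53]
183 [(481, -192, 71), (484, -187, 73), (483, -182, 69), (478, -177, 62), (449, -175, 24)] [53, 54, 56]
184 [(481, -193, 67), (482, -188, 66), (485, -182, 68), (478, -178, 57), (451, -175, 22)] [57, 57, 59]
185 [(481, -194, 62), (483, -189, 63), (483, -183, 61), (474, -179, 48), (456, -176, 23)] [55, 55, 57]
186 [(484, -195, 61), (483, -189, 59), (484, -184, 58), (482, -179, 
[... 261 characters left out ...]
, (486, -192, 48), (486, -186, 47), (488, -181, 47), (490, -175, 49)] [82, 82, 85]
190 [(468, -201, 23), (488, -192, 47), (487, -187, 44), (490, -181, 45), (492, -176, 46)] [83, 82, 85]
191 [(471, -201, 23), (492, -193, 47), (491, -188, 44), (496, -182, 49), (494, -176, 44)] [84, 83, 86]
192 [(475, -201, 23), (494, -193, 45), (497, -188, 48), (496, -182, 44), (495, -177, 41)] [70, 70, 72]
193 [(479, -202, 23), (487, -195, 32), (496, -189, 42), (495, -183, 39), (493, -178, 34)] [48, 48, 49]
194 [(481, -202, 21), (484, -197, 23), (497, -189, 38), (496, -184, 35), (495, -179, 32)] [41, 41, 42]
195 [(486, -203, 23), (487, -197, 22), (496, -190, 32), (496, -185, 30), (496, -180, 29)] [40, 39, 41]
```

```bash
python3 -m inch '[[0,0,0,0,0,-1,1],[0,0,0,0,0,-1,1],[0,0,0,0,0,0,1],[0,0,0,0,0,0,1]]'
cat > tip.py <<'E'
from h import *
import pickle
s=r.sense();p=np.array(s["eef_pos"]);print(np.round(p,1),s["opening"])
g=grab_frame("scene");c=cloud(g);pickle.dump(g,open("scene2.pkl","wb"))
m=(abs(c[...,0]-p[0])<70)&(abs(c[...,1]-p[1])<70)&(c[...,2]>52)&(c[...,2]<p[2]+20)
z=c[m]; 
for lo in range(52,int(p[2])+20,5):
    q=z[(z[:,2]>=lo)&(z[:,2]<lo+5)]
    print(lo,len(q),np.round(q.mean(0)-p,0) if len(q) else "", np.round(np.ptp(q,axis=0),0) if len(q) else "")
E
python3 tip.py
python3 -m inch '[[0,0,0,0,0,0,0],[0,0,0,0,0,0,0],[0,0,0,0,0,0,0],[0,0,0,0,0,0,0],[0,0,0,0,0,0,0],[0,0,0,0,0,0,0],[0,0,0,0,0,0,0],[0,0,0,0,0,0,0]]'
python3 tip.py
```

```text
clock: 6.12
eef_pos: [475.8, -188.2, 99.8]
tcp_rot: [3.14, -0.002, 0.196]
contact_force: [-0.0, 0.3, 0.1]
opening: -0.002
grasp_force: 0.0
[ 475.8 -188.2   99.8] -0.0019492524580025053
52 0  
57 0  
62 0  
67 0  
72 0  
77 0  
82 0  
87 0  
92 0  
97 0  
102 4 [9. 0. 5.] [1. 8. 3.]
107 13 [ 8.  3. 10.] [ 6. 22.  4.]
112 9 [ 7.  3. 16.] [ 9. 24.  5.]
117 10 [ 6.  3. 19.] [ 9. 23.  2.]
clock: 6.83
eef_pos: [474.9, -187.8, 98.6]
tcp_rot: [-3.142, 0.0, 0.196]
contact_force: [0.5, -0.7, -0.3]
opening: 0.999
grasp_force: 0.0
[ 474.9 -187.8   98.6] 0.9992996581864094
52 0  
57 0  
62 0  
67 0  
72 0  
77 0  
82 0  
87 0  
92 0  
97 0  
102 0  
107 0  
112 2 [ 6.  1. 16.] [24. 86.  4.]
117 2 [ 8.  3. 20.] [17. 88.  1.]
```

Measured by depth, the fingertips sit about 25 mm higher relative to the reported TCP than the text says. I'll regrasp that much lower and watch the force.

```bash
python3 -m inch '[[0,0,0,0,0,0.9,0],[0,0,0,0,0,0.9,0],[0,0,0,0,0,0.5,0],[0,0,0,0,0,0.3,0],[0,0,0,0,0,0.26,0],[0,0,0,0,0,0,0]]'
python3 -m inch '[[0,0,0,0,0,0,1],[0,0,0,0,0,0,1],[0,0,0,0,0,0,1],[0,0,0,0,0,0,1],[0,0,0,0,0,0,1],[0,0,0,0,0,0,1],[0,0,0,0,0,0,1],[0,0,0,0,0,0,1]]' 60
python3 go.py 0 0 0 0
```

```text
clock: 7.38
eef_pos: [474.4, -187.6, 26.3]
tcp_rot: [-3.141, 0.001, 0.196]
contact_force: [-0.3, 0.4, -0.1]
opening: 0.999
grasp_force: 0.0
clock: 8.05
eef_pos: [475.4, -188.0, 27.8]
tcp_rot: [3.141, -0.001, 0.196]
contact_force: [-0.7, -0.3, 5.3]
opening: 0.242
grasp_force: 58.5
tcp [ 475.4 -188.    27.8] rot [ 1.80e+02 -1.00e-01  1.12e+01] F [-0.7 -0.3  5.3] open 0.242 grip 58.5 t 8.05 j6 1.0
shift now [-17.186 -11.081   1.088] turn [ 0.0002 -0.0003  0.0624] shift after turn [-19.015  -7.52    1.112]
```

```bash
python3 -m inch '[[0,0,0,0,0,-0.5,1],[0,0,0,0,0,-1,1],[0,0,0,0,0,-1,1],[0,0,0,0,0,-1,1],[0,0,0,0,0,-0.5,1],[0,0,0,0,0,0,1]]'
python3 go.py 596 30 128 8.6
```

```text
clock: 8.55
eef_pos: [476.6, -188.5, 130.0]
tcp_rot: [3.139, -0.004, 0.196]
contact_force: [1.5, -0.1, -0.7]
opening: 0.241
grasp_force: 59.0
tcp [ 476.6 -188.5  130. ] rot [179.8  -0.2  11.2] F [ 1.5 -0.1 -0.7] open 0.241 grip 59.0 t 8.55 j6 1.0
shift now [ 6.386 -7.642  0.088] turn [ 0.0009 -0.0014  0.0146] shift after turn [ 6.028 -7.927  0.081]
```

```bash
python3 -m inch '[[0,0,0.0146,0,0,0,1],[0,0,0,0.75,-0.99,0,1],[0,0,0,0.75,-0.99,0,1],[0,0,0,0.75,-0.99,0,1],[0,0,0,0.75,-0.99,0,1],[0,0,0,0.75,-0.99,0,1],[0,0,0,0.75,-0.99,0,1],[0,0,0,0.75,-0.99,0,1]]'
python3 -m inch '[[0,0,0,0.75,-0.99,0,1],[0,0,0,0,0,0,1],[0,0,0,0,0,0,1],[0,0,0,0,0,0,1]]'
python3 go.py 596 30 128 8.6
cat > held.py <<'E'
from h import *
import pickle
s=r.sense();p=np.array(s["eef_pos"]);print(np.round(p,1),s["opening"])
for n in("top","scene"):
    f=grab_frame(n);pickle.dump(f,open(n+"h.pkl","wb"))
    z=p[2]-27.8+21; q=proj(f,[p[0],p[1],z])[0].astype(int)
    x0,y0=q-32; P=f["pixels"][y0:y0+64,x0:x0+64].astype(int); c=cloud(f)[y0:y0+64,x0:x0+64]
    g=P.min(2); m=((g>105)&(np.ptp(P,axis=2)<60)&(abs(c[...,2]-z)<14)).astype(np.uint8)
    k,l,st,ce=cv2.connectedComponentsWithStats(m)
    for i in range(1,k):
        if st[i,4]>=3:
            d=(l==i)*np.clip(g-80,0,None);v,u=np.mgrid[:64,:64];uv=[(u*d).sum()/d.sum()+x0,(v*d).sum()/d.sum()+y0]
            print(n,st[i,4],np.round(uv,1),np.round(onz(f,[uv],z)[0],1),"depth",np.round(c[...,2][l==i].mean(),1))
E
python3 held.py
```

```text
clock: 9.22
eef_pos: [578.5, 4.6, 125.7]
tcp_rot: [-3.141, 0.002, 0.15]
contact_force: [0.7, -0.4, -1.3]
opening: 0.245
grasp_force: 59.1
clock: 9.55
eef_pos: [592.5, 30.2, 125.9]
tcp_rot: [3.142, 0.002, 0.151]
contact_force: [0.2, 0.4, -0.9]
opening: 0.241
grasp_force: 59.3
tcp [592.5  30.2 125.9] rot [1.8e+02 1.0e-01 8.6e+00] F [ 0.2  0.4 -0.9] open 0.241 grip 59.3 t 9.55 j6 1.47
shift now [ 0.138  0.03  -0.084] turn [0.     0.0007 0.0003] shift after turn [ 0.139  0.03  -0.084]
[592.5  30.2 125.9] 0.24140509721837286
scene 11 [326. 194.] [621.6  65.4 119.1] depth 120.9
scene 14 [304.2 201.6] [630.6   5.4 119.1] depth 121.8
```

```bash
python3 -m inch '[[0,0,0,0.22,0.01,0,1],[0,0,0,0,0,0.7,1],[0,0,0,0,0,0.6,1],[0,0,0,0,0,0.3,1],[0,0,0,0,0,0,1],[0,0,0,0,0,0,1]]'
python3 held.py
python3 - <<'E'
from h import *
import pickle
f=pickle.load(open("sceneh.pkl","rb"));save(f,"e1.png",(270,150,410,255),5.7)
E
```

```text
clock: 10.15
eef_pos: [598.9, 30.6, 87.1]
tcp_rot: [-3.142, 0.001, 0.15]
contact_force: [-0.0, 0.6, -0.9]
opening: 0.24
grasp_force: 59.2
[598.9  30.6  87.1] 0.23995247357231586
scene 12 [326.6 204.5] [628.3  65.6  80.3] depth 83.4
scene 12 [305.7 211.8] [637.1   6.5  80.3] depth 83.3
```

View pics/e1.png

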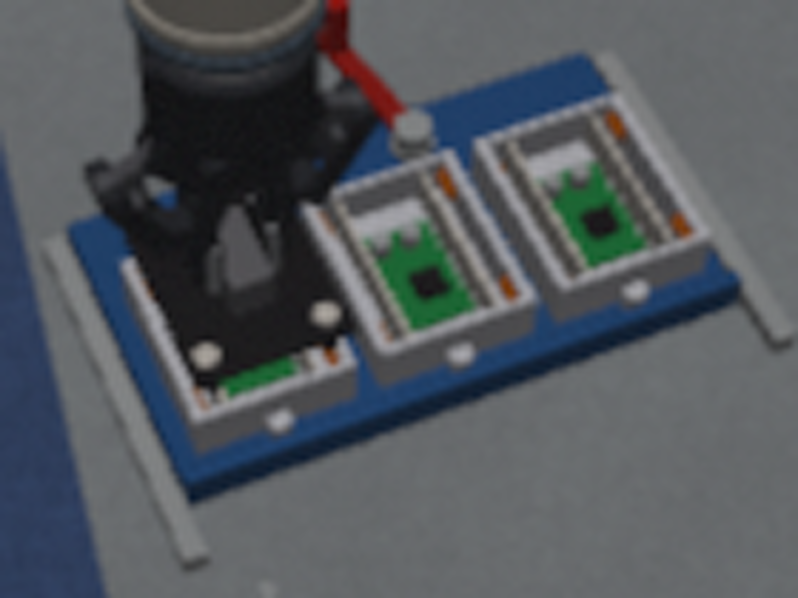

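```bash
python3 - <<'E'
from h import *
import pickle
f=pickle.load(open("sceneh.pkl","rb"))
for n,q in(("H1",[(555,294),(713,236),(478,147),(619,94)]),("H2",[(385,358),(536,301),(309,206),(456,152)]),("H3fl,fr",[(199,425),(355,364)])):
    uv=np.array(q)/5.7+[270,150]-.5; w=onz(f,uv,45)[:,:2]; print(n,np.round(w,1).tolist(),np.round(w.mean(0),1))
t=np.radians(8.6)
for cz in(0,): pass
E
```

```text
H1 [[622.5, 183.2], [608.8, 269.7], [526.3, 173.2], [511.3, 254.0]] [567.2 220. ]
H2 [[637.6, 93.0], [624.1, 172.9], [541.0, 80.4], [526.6, 161.4]] [582.3 126.9]
H3fl,fr [[651.9, -1.7], [637.3, 78.2]] [644.6  38.2]
```

```bash
python3 -m inch '[[0,0,0,-0.02,0,0.4,1],[0,0,0,0,0,0.16,1],[0,0,0,0,0,0.1,1],[0,0,0,0,0,0,1]]' 
python3 -m inch '[[0,0,0,0,0,0.05,1],[0,0,0,0,0,0.05,1],[0,0,0,0,0,0,1]]'
python3 go.py
```

```text
clock: 10.58
eef_pos: [598.3, 30.9, 70.8]
tcp_rot: [-3.142, 0.001, 0.15]
contact_force: [-4.3, -0.4, 6.3]
opening: 0.244
grasp_force: 60.2
clock: 10.83
eef_pos: [597.9, 30.8, 69.3]
tcp_rot: [3.142, 0.001, 0.15]
contact_force: [-9.1, -1.8, 17.8]
opening: 0.243
grasp_force: 61.8
tcp [597.9  30.8  69.3] rot [1.8e+02 1.0e-01 8.6e+00] F [-9.1 -1.8 17.8] open 0.243 grip 61.8 t 10.83 j6 1.47
```

```bash
python3 -m inch '[[0,0,0,0,0,-0.12,1],[0,0,0,-0.1,0,0,1],[0,0,0,0,0,0.1,1],[0,0,0,0,0,0,1]]' 
python3 -m inch '[[0,0,0,0,0,0.06,1],[0,0,0,0,0,0,1]]'
python3 go.py
```

```text
clock: 11.17
eef_pos: [595.8, 30.5, 68.0]
tcp_rot: [-3.142, 0.0, 0.15]
contact_force: [1.5, -0.3, -0.1]
opening: 0.246
grasp_force: 59.4
clock: 11.33
eef_pos: [595.8, 30.6, 66.5]
tcp_rot: [-3.142, 0.001, 0.15]
contact_force: [-0.3, -0.6, -1.2]
opening: 0.238
grasp_force: 59.3
tcp [595.8  30.6  66.5] rot [-180.     0.     8.6] F [-0.3 -0.6 -1.2] open 0.238 grip 59.3 t 11.33 j6 1.47
```

```bash
python3 -m inch '[[0,0,0,0,0,0.06,1],[0,0,0,0,0,0.05,1],[0,0,0,0,0,0,1]]'
python3 go.py
```

```text
clock: 11.58
eef_pos: [596.0, 30.5, 64.3]
tcp_rot: [3.142, 0.0, 0.15]
contact_force: [-0.9, 0.9, 1.1]
opening: 0.242
grasp_force: 59.7
tcp [596.   30.5  64.3] rot [180.    0.    8.6] F [-0.9  0.9  1.1] open 0.242 grip 59.7 t 11.58 j6 1.47
```

```bash
python3 -m inch '[[0,0,0,0,0,0.04,1],[0,0,0,0,0,0,0.5],[0,0,0,0,0,0,0.5],[0,0,0,0,0,0,0.5],[0,0,0,0,0,0,0.5],[0,0,0,0,0,-0.6,0.5],[0,0,0,0,0,-0.8,0.5],[0,0,0,0,0,-0.2,0.5]]'
python3 -m inch '[[0,0,0,0.72,0.6,0,1],[0,0,0,0.72,0.6,0,1],[0,0,0,0,0,0,1],[0,0,0,0,0,0,1],[0,0,0,0,0,0.8,1],[0,0,0,0,0,0.5,1],[0,0,0,0,0,0,1]]'
python3 go.py
```

```text
clock: 12.25
eef_pos: [597.4, 30.6, 105.6]
tcp_rot: [3.141, -0.003, 0.15]
contact_force: [1.0, -0.7, -0.1]
opening: 0.502
grasp_force: 0.0
clock: 12.83
eef_pos: [633.1, 6.7, 67.7]
tcp_rot: [-3.141, 0.006, 0.15]
contact_force: [-1.3, 0.2, 0.1]
opening: -0.001
grasp_force: 0.0
tcp [633.1   6.7  67.7] rot [-179.9    0.3    8.6] F [-1.3  0.2  0.1] open -0.001 grip 0.0 t 12.83 j6 1.43
```

```bash
python3 -m inch '[[0,0,0,0,0,0.3,1],[0,0,0,0,0,0.2,1],[0,0,0,0,0,0.1,1],[0,0,0,0,0,0,1]]'
python3 -m inch '[[0,0,0,0,0,0.12,1],[0,0,0,0,0,0,1]]'
python3 -m inch '[[0,0,0,0,0,0.1,1],[0,0,0,0,0,0,1]]'
python3 -m inch '[[0,0,0,0,0,0.08,1],[0,0,0,0,0,0,1]]'
```

```text
clock: 13.17
eef_pos: [636.3, 6.4, 55.9]
tcp_rot: [3.142, -0.0, 0.15]
contact_force: [0.7, 0.1, -0.9]
opening: -0.001
grasp_force: 0.1
clock: 13.33
eef_pos: [636.8, 6.0, 53.3]
tcp_rot: [3.141, -0.001, 0.15]
contact_force: [0.7, -2.1, 1.4]
opening: 0.001
grasp_force: 0.7
clock: 13.5
eef_pos: [637.0, 6.1, 52.3]
tcp_rot: [3.141, -0.002, 0.15]
contact_force: [-3.0, -2.0, 16.1]
opening: -0.002
grasp_force: 8.1
clock: 13.67
eef_pos: [637.1, 6.2, 51.9]
tcp_rot: [3.141, -0.002, 0.15]
contact_force: [-8.9, -0.8, 31.4]
opening: -0.001
grasp_force: 15.2
```

```bash
python3 -m inch '[[0,0,0,0,0,-0.4,1],[0,0,0,0,0,-1,1],[0,0,0,0,0,-1,1],[0,0,0,-1,0,-0.5,1],[0,0,0,-1,0,0,1],[0,0,0,-1,0,0,1],[0,0,0,-1,0,0,1],[0,0,0,-1,0,0,1]]'
python3 -m inch '[[0,0,0,-1,0,0,1],[0,0,0,-1,0,0,1],[0,0,0,-1,0,0,1],[0,0,0,0,0,0,1]]'
python3 - <<'E'
from h import *
import pickle
out=[]
for n,b in(("scene",(270,150,410,255)),("top",(210,185,350,290))):
    f=grab_frame(n);pickle.dump(f,open(n+"3.pkl","wb")); x0,y0,x1,y1=b
    out.append(cv2.resize(f["pixels"][y0:y1,x0:x1],(400,300),interpolation=cv2.INTER_CUBIC))
    c=cloud(f)
    p=f["pixels"].astype(int)[y0:y1,x0:x1]; g=p.min(2); C=c[y0:y1,x0:x1]
    t=np.radians(8.6)
    for sx,sy in((1,1),(1,-1),(-1,1),(-1,-1)):
        P=np.array([596+sx*36*np.cos(t)-sy*30*np.sin(t),30.5+sx*36*np.sin(t)+sy*30*np.cos(t)])
        q=proj(f,[*P,52])[0]; i=np.round(q).astype(int)
        m=np.hypot(*(np.mgrid[-4:5,-4:5]))<=4
        zz=c[i[1]-1:i[1]+2,i[0]-1:i[0]+2,2]
        print(n,sx,sy,np.round(q,1),"z",np.round(np.median(zz),1))
cv2.imwrite("pics/e2.png",np.hstack(out)[...,::-1])
E
```

```text
clock: 14.33
eef_pos: [511.2, -12.4, 120.9]
tcp_rot: [-3.141, -0.0, 0.15]
contact_force: [0.0, -0.6, -0.4]
opening: 0.002
grasp_force: 0.0
clock: 14.67
eef_pos: [432.9, -23.8, 120.2]
tcp_rot: [-3.141, 0.005, 0.15]
contact_force: [-0.3, -0.3, -0.6]
opening: 0.001
grasp_force: 0.0
scene 1 1 [326.4 209.9] z 57.8
scene 1 -1 [305.9 217.2] z 52.8
scene -1 1 [316.2 190.1] z 64.1
scene -1 -1 [296.3 197. ] z 56.9
top 1 1 [299.1 211.3] z 58.6
top 1 -1 [321.2 206.7] z 51.3
top -1 1 [304.6 237.6] z 61.9
top -1 -1 [327.  232.9] z 55.5
```

View pics/e2.png

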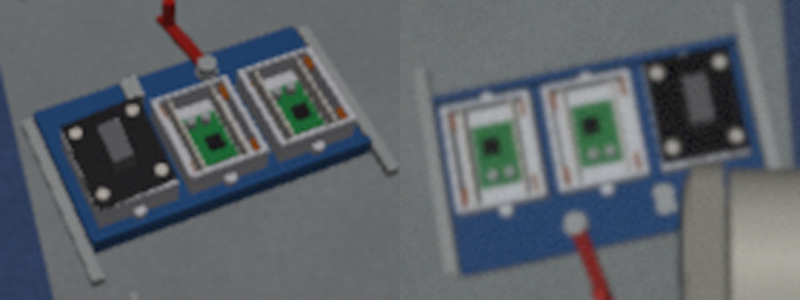

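```bash
python3 go.py 564.9 -4.6 90 8.6
```

```text
tcp [438.1 -23.7 121.2] rot [-180.    -0.     8.6] F [ 0.3 -0.2  0.4] open -0.0 grip 0.0 t 14.77 j6 1.36
shift now [5.129e+00 2.000e-03 1.249e+00] turn [-0.     -0.0002 -0.0001] shift after turn [5.130e+00 4.000e-03 1.246e+00]
```

```bash
python3 -m inch '[[0,0,0,0.855,0,0.2,1],[0,0,0,0.855,0,0.2,1],[0,0,0,0.855,0,0.2,1],[0,0,0,0.855,0,0.2,1],[0,0,0,0.855,0,0.2,1],[0,0,0,0.855,0,0.25,1],[0,0,0,0,0,0.7,1],[0,0,0,0,0,0.4,1]]'
python3 -m inch '[[0,0,0,0,0,0.1,1],[0,0,0,0,0,0.1,1],[0,0,0,0,0,0.1,1],[0,0,0,0,0,0,1]]'
python3 -m inch '[[0,0,0,0,0,0.1,1],[0,0,0,0,0,0,1]]'
```

```text
clock: 15.43
eef_pos: [567.2, -4.0, 60.9]
tcp_rot: [3.142, -0.001, 0.151]
contact_force: [-1.8, 0.2, -0.5]
opening: -0.001
grasp_force: 0.0
clock: 15.77
eef_pos: [564.6, -4.5, 54.7]
tcp_rot: [-3.141, 0.001, 0.15]
contact_force: [-0.1, -0.7, -0.2]
opening: 0.001
grasp_force: 0.0
clock: 15.93
eef_pos: [565.2, -4.6, 52.4]
tcp_rot: [3.141, -0.0, 0.15]
contact_force: [-1.4, -0.0, 1.1]
opening: 0.001
grasp_force: 0.5
```

```bash
python3 -m inch '[[0,0,0,0,0,0.08,1],[0,0,0,0,0,0,1]]'
python3 -m inch '[[0,0,0,0,0,0.08,1],[0,0,0,0,0,0,1]]'
```

```text
clock: 16.1
eef_pos: [565.4, -4.5, 51.8]
tcp_rot: [3.142, -0.0, 0.15]
contact_force: [-6.8, -0.7, 18.2]
opening: 0.003
grasp_force: 9.1
clock: 16.27
eef_pos: [565.4, -4.4, 51.4]
tcp_rot: [-3.142, -0.001, 0.15]
contact_force: [-12.7, 0.7, 37.9]
opening: -0.004
grasp_force: 18.8
```

```bash
python3 -m inch '[[0,0,0,0,0,-0.9,1],[0,0,0,0,0,-0.9,1],[0,0,0,0.96,-0.8,0,1],[0,0,0,0.96,-0.8,0,1],[0,0,0,0.96,-0.8,0,1],[0,0,0,0,0,0,1],[0,0,0,0,0,0.8,1],[0,0,0,0,0,0.5,1]]'
python3 -m inch '[[0,0,0,0,0,0.1,1],[0,0,0,0,0,0.1,1],[0,0,0,0,0,0,1]]'
python3 -m inch '[[0,0,0,0,0,0.1,1],[0,0,0,0,0,0.05,1],[0,0,0,0,0,0,1]]'
python3 -m inch '[[0,0,0,0,0,0.06,1],[0,0,0,0,0,0,1]]'
python3 go.py 627.1 65.6 90 8.6
```

```text
clock: 16.93
eef_pos: [627.5, 66.0, 60.0]
tcp_rot: [3.142, -0.001, 0.151]
contact_force: [-0.3, 0.2, 8.6]
opening: 0.001
grasp_force: 4.9
clock: 17.18
eef_pos: [627.1, 65.6, 55.7]
tcp_rot: [-3.141, 0.0, 0.15]
contact_force: [0.8, 0.7, 1.6]
opening: -0.002
grasp_force: 0.6
clock: 17.43
eef_pos: [627.2, 65.3, 52.1]
tcp_rot: [3.142, 0.0, 0.15]
contact_force: [0.0, 0.3, -0.3]
opening: 0.003
grasp_force: 0.2
clock: 17.6
eef_pos: [627.3, 65.4, 51.4]
tcp_rot: [3.142, 0.0, 0.15]
contact_force: [-3.5, 0.3, 11.4]
opening: -0.002
grasp_force: 5.5
tcp [627.3  65.4  51.4] rot [180.    0.    8.6] F [-3.5  0.3 11.4] open -0.002 grip 5.5 t 17.6 j6 1.52
shift now [-0.008 -0.011 -1.543] turn [ 0.      0.     -0.0001] shift after turn [-0.008 -0.011 -1.543]
```

```bash
python3 -m inch '[[0,0,0,0,0,-0.8,1],[0,0,0,-0.96,0,0,1],[0,0,0,-0.96,0,0,1],[0,0,0,-0.96,0,0,1],[0,0,0,0,0,0,1],[0,0,0,0,0,0.3,1],[0,0,0,0,0,0.2,1],[0,0,0,0,0,0.1,1]]'
python3 -m inch '[[0,0,0,0,0,0.1,1],[0,0,0,0,0,0.06,1],[0,0,0,0,0,0,1]]'
python3 -m inch '[[0,0,0,0,0,0.06,1],[0,0,0,0,0,0,1]]'
python3 go.py 555.9 54.8 90 8.6
```

```text
clock: 18.27
eef_pos: [556.2, 54.7, 54.6]
tcp_rot: [-3.142, 0.001, 0.15]
contact_force: [-4.8, 0.9, 7.8]
opening: 0.0
grasp_force: 3.4
clock: 18.52
eef_pos: [556.7, 54.9, 50.5]
tcp_rot: [3.142, 0.0, 0.15]
contact_force: [-0.2, -0.3, -0.1]
opening: 0.002
grasp_force: 0.0
clock: 18.68
eef_pos: [556.8, 54.9, 50.1]
tcp_rot: [3.142, -0.0, 0.15]
contact_force: [-1.4, -0.8, 5.6]
opening: 0.003
grasp_force: 2.6
tcp [556.8  54.9  50.1] rot [180.   -0.    8.6] F [-1.4 -0.8  5.6] open 0.003 grip 2.6 t 18.68 j6 1.52
shift now [-0.037 -0.002 -1.594] turn [ 0.     -0.0002  0.    ] shift after turn [-0.038 -0.002 -1.594]
```

```bash
python3 -m inch '[[0,0,0,0,0,0.06,1],[0,0,0,0,0,0,1],[0,0,0,0,0,-1,1],[0,0,0,0,0,-1,1],[0,0,0,-0.9,1,-1,0],[0,0,0,-0.9,1,-0.5,0],[0,0,0,-0.9,1,0,0],[0,0,0,-0.9,1,0,0]]'
python3 -m inch '[[0,0,0,-1,0.2,0,0],[0,0,0,-1,0.2,0,0],[0,0,0,-1,0.2,0,0],[0,0,0,-1,0.2,0,0],[0,0,0,0,0,0,0],[0,0,0,0,0,0,0]]'
cat > chk.py <<'E'
from h import *
import pickle,sys
T0=np.radians(8.6)
def dots(f,box,zlo=8):
    x0,y0,x1,y1=box; p=f["pixels"][y0:y1,x0:x1].astype(int); g=p.min(2)
    m=((g>120)&(np.ptp(p,axis=2)<60)).astype(np.uint8); n,l,s,c=cv2.connectedComponentsWithStats(m); o=[]
    for i in range(1,n):
        if 4<=s[i,4]<=30:
            w=(l==i)*np.clip(g-90,0,None); v,u=np.mgrid[:w.shape[0],:w.shape[1]]
            o.append((x0+(u*w).sum()/w.sum(),y0+(v*w).sum()/w.sum()))
    return np.array(o)
cl=[]
for n,box in(("top",(345,178,505,295)),("scene",(125,165,290,265))):
    f=grab_frame(n);pickle.dump(f,open(n+"k.pkl","wb"));c=cloud(f)
    for H in((596,30.5),(581.6,125.4),(567.3,220.3)):
        zz=[]
        for sx,sy in((1,1),(1,-1),(-1,1),(-1,-1)):
            P=np.array(H)+[sx*36*np.cos(T0)-sy*30*np.sin(T0),sx*36*np.sin(T0)+sy*30*np.cos(T0)]
            i=np.round(proj(f,[*P,49])[0]).astype(int); zz.append(np.median(c[i[1]-1:i[1]+2,i[0]-1:i[0]+2,2]))
        print(n,"H",H,"dot z",np.round(zz,1))
    d=dots(f,box)
    if len(d): [print(n,np.round(a,1),np.round(b[:2],1)) for a,b in zip(d,onz(f,d,21))]
E
python3 chk.py; python3 go.py
```

```text
clock: 19.35
eef_pos: [482.6, -58.3, 136.9]
tcp_rot: [3.141, -0.003, 0.151]
contact_force: [-0.5, -1.1, 0.2]
opening: 0.563
grasp_force: 0.0
clock: 19.85
eef_pos: [386.1, -92.4, 136.0]
tcp_rot: [3.141, -0.001, 0.149]
contact_force: [0.5, 0.2, 0.9]
opening: 1.002
grasp_force: 0.0
top H (596, 30.5) dot z [49.2 48.3 49.2 49.8]
top H (581.6, 125.4) dot z [31.3 21.1 18.7 19.6]
top H (567.3, 220.3) dot z [37.3 22.6 35.4 18.5]
top [390.2 190.9] [ 676.9 -189. ]
top [411.2 195.9] [ 659. -246.]
top [384.9 215.3] [ 608.5 -167.2]
top [406.3 220.8] [ 589.6 -224.3]
top [458.4 238.5] [ 532.  -361.3]
top [480. 244.] [ 513.2 -418.8]
top [454.  264.2] [ 463.7 -339.6]
top [475.6 269.6] [ 445.3 -396.4]
scene H (596, 30.5) dot z [50.  50.9 51.8 50.4]
scene H (581.6, 125.4) dot z [37.3 31.1 38.3 35.4]
scene H (567.3, 220.3) dot z [43.2 36.4 39.4 37.2]
scene [155.1 197.2] [ 442.4 -398. ]
scene [175.4 198.3] [ 461.  -340.6]
scene [147.6 218.2] [ 510.4 -419.9]
scene [168.8 219.5] [ 529.4 -362.3]
scene [220.3 226.2] [ 587. -225.]
scene [242.  227.4] [ 605.5 -167.5]
scene [215. 250.] [ 656.9 -246.8]
scene [237.3 251.1] [ 674.8 -189.6]
tcp [387.7 -92.2 136.1] rot [ 1.8e+02 -1.0e-01  8.6e+00] F [ 1.1 -1.5 -0.4] open 1.001 grip 0.0 t 19.95 j6 1.18
```

```bash
python3 go.py 632.5 -206.9 136 -17.6
```

```text
tcp [387.7 -92.2 136.1] rot [ 1.8e+02 -1.0e-01  8.6e+00] F [ 1.1 -1.5 -0.4] open 1.001 grip 0.0 t 19.95 j6 1.18
shift now [8.996 5.998 0.022] turn [ 1.000e-04 -6.000e-04  1.455e-01] shift after turn [1.072e+01 1.412e+00 4.000e-03]
```

```bash
python3 -m inch '[[0,0,0,1,0.667,0,0],[0,0,0,1,0.667,0,0],[0,0,0,1,0.667,0,0],[0,0,0,1,0.667,0,0],[0,0,0,1,0.667,0,0],[0,0,0,1,0.667,0,0],[0,0,0,1,0.667,0,0],[0,0,0,1,0.667,0,0]]'
python3 -m inch '[[0,0,0,1,0.667,0,0],[0,0,0.0364,0,0,0,0],[0,0,0.0364,0,0,0,0],[0,0,0.0364,0,0,0,0],[0,0,0.0364,0,0,0,0],[0,0,0,0,0,0,0],[0,0,0,0,0,0,0],[0,0,0,0,0,0,0]]'
python3 go.py 632.5 -206.9 27 -17.6
```

```text
clock: 20.62
eef_pos: [606.7, -194.2, 135.2]
tcp_rot: [3.142, -0.0, 0.151]
contact_force: [0.9, 0.8, 0.2]
opening: 1.004
grasp_force: 0.0
clock: 21.28
eef_pos: [631.9, -206.4, 135.5]
tcp_rot: [-3.142, -0.0, -0.303]
contact_force: [-0.7, -0.5, -0.8]
opening: 0.996
grasp_force: 0.0
tcp [ 631.9 -206.4  135.5] rot [-180.    -0.   -17.4] F [-0.7 -0.5 -0.8] open 0.996 grip 0.0 t 21.28 j6 1.56
shift now [0.027 0.011 4.34 ] turn [-0.     -0.      0.0014] shift after turn [0.028 0.011 4.34 ]
```

```bash
python3 -m inch '[[0,0,0.0014,0.027,0.011,0.9,0],[0,0,0,0,0,0.9,0],[0,0,0,0,0,0.9,0],[0,0,0,0,0,0.8,0],[0,0,0,0,0,0.5,0],[0,0,0,0,0,0.34,0],[0,0,0,0,0,0,0]]'
python3 -m inch '[[0,0,0,0,0,0,1],[0,0,0,0,0,0,1],[0,0,0,0,0,0,1],[0,0,0,0,0,0,1],[0,0,0,0,0,0,1],[0,0,0,0,0,0,1],[0,0,0,0,0,0,1],[0,0,0,0,0,0,1]]' 60
python3 go.py
```

```text
clock: 21.87
eef_pos: [631.1, -206.9, 25.6]
tcp_rot: [3.142, 0.002, -0.31]
contact_force: [0.2, 0.8, 0.0]
opening: 1.002
grasp_force: 0.0
clock: 22.53
eef_pos: [632.5, -207.5, 28.2]
tcp_rot: [3.142, -0.001, -0.312]
contact_force: [-0.8, -0.7, 3.5]
opening: 0.248
grasp_force: 39.5
tcp [ 632.5 -207.5   28.2] rot [ 1.80e+02 -1.00e-01 -1.79e+01] F [-0.8 -0.7  3.5] open 0.248 grip 39.5 t 22.53 j6 1.56
```

```bash
python3 -m inch '[[0,0,0,0,0,-0.3,1],[0,0,0,0,0,-0.8,1],[0,0,0,0,0,-1,1],[0,0,0,0,0,-1,1],[0,0,0,0,0,-1,1],[0,0,0,0,0,0,1],[0,0,0,0,0,0,1]]'
python3 -m inch '[[0,0,-0.0368,0,0,0,1],[0,0,-0.0368,0,0,0,1],[0,0,-0.0368,0,0,0,1],[0,0,-0.0368,0,0,0,1],[0,0,0,0,0,0,1],[0,0,0,0,0,0,1]]'
python3 go.py 581.6 125.4 128 8.6
```

```text
clock: 23.12
eef_pos: [632.8, -207.5, 131.6]
tcp_rot: [3.142, -0.003, -0.312]
contact_force: [-0.5, -0.9, -1.7]
opening: 0.237
grasp_force: 64.8
clock: 23.62
eef_pos: [631.0, -207.0, 128.4]
tcp_rot: [-3.141, 0.002, 0.147]
contact_force: [0.4, 0.4, -1.2]
opening: 0.24
grasp_force: 64.8
tcp [ 631.  -207.   128.4] rot [-1.799e+02  1.000e-01  8.400e+00] F [ 0.4  0.4 -1.2] open 0.24 grip 64.8 t 23.62 j6 1.1
shift now [-6.0000e-03 -1.3441e+01  2.9000e-02] turn [-0.0003  0.0006 -0.0009] shift after turn [  0.033 -13.441   0.016]
```

```bash
python3 -m inch '[[0,0,-0.0009,0,-0.96,0,1],[0,0,0,0,-0.96,0,1],[0,0,0,0,-0.96,0,1],[0,0,0,0,-0.96,0,1],[0,0,0,0,-0.96,0,1],[0,0,0,0,-0.96,0,1],[0,0,0,0,-0.96,0,1],[0,0,0,0,-0.96,0,1]]'
python3 -m inch '[[0,0,0,0,-0.96,0,1],[0,0,0,0,-0.96,0,1],[0,0,0,0,-0.96,0,1],[0,0,0,0,-0.96,0,1],[0,0,0,0,-0.96,0,1],[0,0,0,0,-0.96,0,1],[0,0,0,0,0,0,1],[0,0,0,0,0,0,1]]'
python3 go.py 581.6 125.4 90 8.6; python3 held.py
```

```text
clock: 24.28
eef_pos: [601.9, -16.4, 129.2]
tcp_rot: [-3.141, 0.001, 0.149]
contact_force: [0.2, 1.0, -1.2]
opening: 0.239
grasp_force: 64.8
clock: 24.95
eef_pos: [580.0, 125.8, 129.2]
tcp_rot: [3.141, 0.001, 0.153]
contact_force: [-0.0, -0.6, -1.3]
opening: 0.241
grasp_force: 64.8
tcp [580.  125.8 129.2] rot [1.8e+02 1.0e-01 8.7e+00] F [-0.  -0.6 -1.3] open 0.241 grip 64.8 t 24.95 j6 1.63
shift now [0.064 0.025 1.569] turn [0.     0.0003 0.0008] shift after turn [0.063 0.025 1.569]
[580.  125.8 129.2] 0.24112595983369978
scene 10 [327.8 170. ] [548.4  89.5 122.4] depth 124.4
scene 3 [362.4 179.1] [601.  170.3 122.4] depth 122.6
scene 14 [359.8 182.6] [610.3 160.2 122.4] depth 124.5
scene 12 [339.  189.9] [619.4 100.9 122.4] depth 123.8
```

```bash
python3 -m inch '[[0,0,0,0.02,0,0.8,1],[0,0,0,0,0,0.7,1],[0,0,0,0,0,0.4,1],[0,0,0,0,0,0.2,1],[0,0,0,0,0,0.1,1],[0,0,0,0,0,0,1],[0,0,0,0,0,0,1]]'
python3 -m inch '[[0,0,0,0,0,0.08,1],[0,0,0,0,0,0.06,1],[0,0,0,0,0,0,1]]'
python3 go.py 580.6 125.8 73 8.6
```

```text
clock: 25.63
eef_pos: [581.5, 124.7, 75.3]
tcp_rot: [-3.142, -0.001, 0.153]
contact_force: [0.4, -0.3, -0.6]
opening: 0.24
grasp_force: 64.8
clock: 25.88
eef_pos: [581.1, 124.9, 71.4]
tcp_rot: [-3.142, -0.0, 0.154]
contact_force: [1.0, -0.7, -1.4]
opening: 0.243
grasp_force: 64.8
tcp [581.1 124.9  71.4] rot [-180.    -0.     8.8] F [ 1.  -0.7 -1.4] open 0.243 grip 64.8 t 25.88 j6 1.63
shift now [-0.015 -0.038 -0.065] turn [-0.     -0.0001  0.0011] shift after turn [-0.015 -0.038 -0.065]
```

```bash
python3 -m inch '[[0,0,0.001,0,-0.02,0.08,1],[0,0,0,0,0,0.08,1],[0,0,0,0,0,0,1]]'
python3 -m inch '[[0,0,0,0,0,0.08,1],[0,0,0,0,0,0.08,1],[0,0,0,0,0,0,1]]'
python3 go.py 580.6 125.8 73 8.6
```

```text
clock: 26.13
eef_pos: [580.9, 125.5, 67.0]
tcp_rot: [-3.142, -0.0, 0.151]
contact_force: [0.2, 0.0, -0.5]
opening: 0.235
grasp_force: 64.8
clock: 26.38
eef_pos: [581.4, 125.5, 64.2]
tcp_rot: [-3.142, -0.001, 0.15]
contact_force: [-2.6, -0.2, 10.5]
opening: 0.246
grasp_force: 66.3
tcp [581.4 125.5  64.2] rot [-180.    -0.     8.6] F [-2.6 -0.2 10.5] open 0.246 grip 66.3 t 26.38 j6 1.63
shift now [-0.028 -0.018 -0.352] turn [-0.     -0.0002  0.0001] shift after turn [-0.028 -0.018 -0.352]
```

```bash
python3 -m inch '[[0,0,0,0,0,0,0.5],[0,0,0,0,0,0,0.5],[0,0,0,0,0,0,0.5],[0,0,0,0,0,0,0.5],[0,0,0,0,0,-0.6,0.5],[0,0,0,0,0,-0.8,0.5],[0,0,0,0,0,-0.2,0.5],[0,0,0,0,0,0,1]]'
python3 -m inch '[[0,0,0,0.72,0.6,0,1],[0,0,0,0.72,0.6,0,1],[0,0,0,0,0,0,1],[0,0,0,0,0,0.8,1],[0,0,0,0,0,0.5,1],[0,0,0,0,0,0.3,1],[0,0,0,0,0,0,1],[0,0,0,0,0,0,1]]'
python3 go.py 617.7 100.9 52 8.6
```

```text
clock: 27.05
eef_pos: [582.1, 125.6, 104.6]
tcp_rot: [-3.141, -0.003, 0.151]
contact_force: [-0.2, 1.0, -0.3]
opening: 0.375
grasp_force: 0.0
clock: 27.72
eef_pos: [620.2, 101.3, 62.4]
tcp_rot: [-3.142, 0.002, 0.151]
contact_force: [-0.4, 0.3, 0.8]
opening: 0.003
grasp_force: 0.0
tcp [620.2 101.3  62.4] rot [-1.8e+02  1.0e-01  8.6e+00] F [-0.4  0.3  0.8] open 0.003 grip 0.0 t 27.72 j6 1.58
shift now [-0.1   -0.     0.416] turn [-0.      0.0006  0.0002] shift after turn [-0.1   -0.     0.416]
```

```bash
python3 -m inch '[[0,0,0,0,0,0.1,1],[0,0,0,0,0,0.1,1],[0,0,0,0,0,0.1,1],[0,0,0,0,0,0,1]]'
python3 -m inch '[[0,0,0,0,0,0.1,1],[0,0,0,0,0,0.06,1],[0,0,0,0,0,0,1]]'
python3 -m inch '[[0,0,0,0,0,0.06,1],[0,0,0,0,0,0,1]]'
```

```text
clock: 28.05
eef_pos: [621.9, 101.4, 56.5]
tcp_rot: [-3.141, -0.002, 0.151]
contact_force: [0.3, 0.4, 2.9]
opening: 0.001
grasp_force: 1.2
clock: 28.3
eef_pos: [622.6, 100.8, 52.8]
tcp_rot: [3.141, -0.003, 0.151]
contact_force: [1.0, -2.7, 5.1]
opening: -0.001
grasp_force: 2.6
clock: 28.47
eef_pos: [622.7, 100.8, 52.4]
tcp_rot: [3.141, -0.003, 0.151]
contact_force: [-1.4, -3.9, 15.8]
opening: -0.001
grasp_force: 7.5
```

```bash
python3 -m inch '[[0,0,0,0,0,-0.8,1],[0,0,0,-0.96,0,0,1],[0,0,0,-0.96,0,0,1],[0,0,0,-0.96,0,0,1],[0,0,0,0,0,0,1],[0,0,0,0,0,0.3,1],[0,0,0,0,0,0.2,1],[0,0,0,0,0,0.1,1]]'
python3 -m inch '[[0,0,0,0,0,0.1,1],[0,0,0,0,0,0.06,1],[0,0,0,0,0,0,1]]'
python3 -m inch '[[0,0,0,0,0,0.08,1],[0,0,0,0,0,0,1]]'
python3 go.py 550.3 90.4 52 8.6
```

```text
clock: 29.13
eef_pos: [550.6, 90.5, 54.6]
tcp_rot: [-3.142, -0.0, 0.15]
contact_force: [-1.3, 1.0, 2.5]
opening: -0.001
grasp_force: 1.5
clock: 29.38
eef_pos: [550.5, 90.5, 51.9]
tcp_rot: [-3.141, 0.0, 0.15]
contact_force: [-5.0, 0.1, 15.7]
opening: -0.0
grasp_force: 7.6
clock: 29.55
eef_pos: [550.5, 90.6, 51.4]
tcp_rot: [-3.141, -0.0, 0.15]
contact_force: [-9.9, -0.6, 33.2]
opening: -0.001
grasp_force: 16.9
tcp [550.5  90.6  51.4] rot [-180.    -0.     8.6] F [-9.9 -0.6 33.2] open -0.001 grip 16.9 t 29.55 j6 1.58
shift now [-0.01   0.007 -0.023] turn [-0.0001 -0.      0.0001] shift after turn [-0.01   0.007 -0.023]
```

Next, the (++) corner crossing high over the block, then (-+).

```bash
python3 -m inch '[[0,0,0,0,0,-0.9,1],[0,0,0,0,0,-0.9,1],[0,0,0,0.96,-0.8,0,1],[0,0,0,0.96,-0.8,0,1],[0,0,0,0.96,-0.8,0,1],[0,0,0,0,0,0,1],[0,0,0,0,0,0.8,1],[0,0,0,0,0,0.5,1]]'
python3 -m inch '[[0,0,0,0,0,0.1,1],[0,0,0,0,0,0.1,1],[0,0,0,0,0,0.1,1],[0,0,0,0,0,0,1]]'
python3 -m inch '[[0,0,0,0,0,0.08,1],[0,0,0,0,0,0,1]]'
python3 -m inch '[[0,0,0,0,0,-0.8,1],[0,0,0,-0.96,0,0,1],[0,0,0,-0.96,0,0,1],[0,0,0,-0.96,0,0,1],[0,0,0,0,0,0,1],[0,0,0,0,0,0.3,1],[0,0,0,0,0,0.2,1],[0,0,0,0,0,0.1,1]]'
python3 -m inch '[[0,0,0,0,0,0.1,1],[0,0,0,0,0,0.06,1],[0,0,0,0,0,0,1]]'
python3 -m inch '[[0,0,0,0,0,0.08,1],[0,0,0,0,0,0,1]]'
python3 go.py 550.3 90.4 52 8.6
```

```text
clock: 30.22
eef_pos: [612.4, 160.8, 60.4]
tcp_rot: [3.142, -0.0, 0.151]
contact_force: [-0.8, -0.5, 0.5]
opening: -0.004
grasp_force: 0.5
clock: 30.55
eef_pos: [612.4, 160.6, 54.6]
tcp_rot: [-3.141, -0.001, 0.15]
contact_force: [0.4, 0.8, 1.1]
opening: 0.001
grasp_force: 0.7
clock: 30.72
eef_pos: [612.2, 160.2, 52.4]
tcp_rot: [-3.142, -0.0, 0.15]
contact_force: [0.3, -0.4, 0.5]
opening: -0.0
grasp_force: 0.0
clock: 31.38
eef_pos: [541.4, 149.6, 56.4]
tcp_rot: [3.142, 0.0, 0.15]
contact_force: [-4.2, 0.6, 11.5]
opening: -0.001
grasp_force: 5.8
clock: 31.63
eef_pos: [541.2, 149.6, 52.4]
tcp_rot: [3.141, 0.001, 0.15]
contact_force: [-0.2, 0.1, 0.9]
opening: 0.001
grasp_force: 0.0
clock: 31.8
eef_pos: [541.0, 149.6, 50.7]
tcp_rot: [3.142, 0.0, 0.15]
contact_force: [-0.4, -1.2, 0.5]
opening: -0.003
grasp_force: 0.0
tcp [541.  149.6  50.7] rot [180.    0.    8.6] F [-0.4 -1.2  0.5] open -0.003 grip 0.0 t 31.8 j6 1.69
shift now [ 0.012  2.397 -0.051] turn [0.     0.0001 0.0001] shift after turn [ 0.013  2.397 -0.051]
```

```bash
python3 -m inch '[[0,0,0,0,0,0.06,1],[0,0,0,0,0,0,1]]'
python3 -m inch '[[0,0,0,0,0,-0.8,1],[0,0,0,0.96,0,0,1],[0,0,0,0.96,0,0,1],[0,0,0,0.96,0,0,1],[0,0,0,0,0,0,1],[0,0,0,0,0,0.4,1],[0,0,0,0,0,0.3,1],[0,0,0,0,0,0,1]]'
python3 -m inch '[[0,0,0,0,0,0.08,1],[0,0,0,0,0,0,1]]'
python3 -m inch '[[0,0,0,0,0,-0.9,1],[0,0,0,0,0,-1,1],[0,0,0,-1,0,-1,0],[0,0,0,-1,0,-0.4,0],[0,0,0,-1,1,0,0],[0,0,0,-1,1,0,0],[0,0,0,-1,1,0,0],[0,0,0,-1,1,0,0]]'
python3 -m inch '[[0,0,0,-1,1,0,0],[0,0,0,-1,1,0,0],[0,0,0,-1,1,0,0],[0,0,0,0,1,0,0],[0,0,0,0,1,0,0],[0,0,0,0,0,0,0]]'
python3 chk.py; python3 go.py
```

```text
clock: 31.97
eef_pos: [541.1, 149.7, 50.1]
tcp_rot: [3.142, -0.0, 0.151]
contact_force: [-1.6, 0.0, 6.3]
opening: 0.003
grasp_force: 3.0
clock: 32.63
eef_pos: [610.5, 160.1, 50.5]
tcp_rot: [3.141, 0.002, 0.15]
contact_force: [0.5, -0.2, -0.5]
opening: -0.0
grasp_force: 0.0
clock: 32.8
eef_pos: [610.5, 160.1, 50.1]
tcp_rot: [3.141, 0.002, 0.151]
contact_force: [-3.5, -1.0, 9.7]
opening: -0.001
grasp_force: 4.9
clock: 33.47
eef_pos: [476.0, 38.2, 132.0]
tcp_rot: [-3.142, 0.002, 0.151]
contact_force: [0.3, -0.7, 0.8]
opening: 0.848
grasp_force: 0.0
clock: 33.97
eef_pos: [422.8, -98.5, 132.5]
tcp_rot: [3.141, -0.0, 0.149]
contact_force: [-0.2, 0.4, 0.6]
opening: 1.002
grasp_force: 0.0
top H (596, 30.5) dot z [50.  49.2 50.2 48.8]
top H (581.6, 125.4) dot z [49.5 49.7 48.9 48.4]
top H (567.3, 220.3) dot z [35.9 22.2 34.2 20.6]
top [458.4 238.5] [ 532.1 -361.4]
top [480. 244.] [ 513.2 -418.9]
top [475.6 269.6] [ 445.3 -396.4]
scene H (596, 30.5) dot z [51.6 51.4 52.3 52.2]
scene H (581.6, 125.4) dot z [51.8 51.9 51.5 50. ]
scene H (567.3, 220.3) dot z [45.  33.6 39.3 36.8]
scene [155.1 197.2] [ 442.4 -398.1]
scene [175.4 198.2] [ 460.6 -340.7]
scene [147.6 218.2] [ 510.4 -419.9]
scene [168.7 219.6] [ 529.7 -362.5]
tcp [422.1 -96.  132.2] rot [-1.8e+02  1.0e-01  8.5e+00] F [ 0.3  0.2 -0.6] open 1.001 grip 0.0 t 34.07 j6 1.2
```

```bash
python3 go.py 487.7 -379.5 130 -17.4
```

```text
tcp [422.1 -96.  132.2] rot [-1.8e+02  1.0e-01  8.5e+00] F [ 0.3  0.2 -0.6] open 1.001 grip 0.0 t 34.07 j6 1.2
shift now [ 0.919 11.602  0.078] turn [-1.000e-04  4.000e-04  1.439e-01] shift after turn [ 5.894 10.036  0.087]
```

```bash
python3 -m inch '[[0,0,0,0.077,0.967,0,0],[0,0,0,0.077,0.967,0,0],[0,0,0,0.077,0.967,0,0],[0,0,0,0.077,0.967,0,0],[0,0,0,0.077,0.967,0,0],[0,0,0,0.077,0.967,0,0],[0,0,0,0.077,0.967,0,0],[0,0,0,0.077,0.967,0,0]]'
python3 -m inch '[[0,0,0,0.077,0.967,0,0],[0,0,0,0.077,0.967,0,0],[0,0,0,0.077,0.967,0,0],[0,0,0,0.077,0.967,0,0],[0,0,0.036,0,0,0,0],[0,0,0.036,0,0,0,0],[0,0,0.036,0,0,0,0],[0,0,0.036,0,0,0,0]]'
python3 -m inch '[[0,0,0,0,0,0,0],[0,0,0,0,0,0,0]]'
python3 go.py 487.7 -379.5 27 -17.4
```

```text
clock: 34.73
eef_pos: [467.3, -284.0, 132.1]
tcp_rot: [-3.14, 0.001, 0.152]
contact_force: [1.4, 0.4, -1.0]
opening: 0.999
grasp_force: 0.0
clock: 35.4
eef_pos: [489.5, -377.3, 131.8]
tcp_rot: [-3.141, 0.002, -0.307]
contact_force: [-0.5, 0.3, 0.0]
opening: 0.997
grasp_force: 0.0
clock: 35.57
eef_pos: [489.7, -377.7, 132.2]
tcp_rot: [-3.141, 0.001, -0.297]
contact_force: [0.6, -0.4, 0.1]
opening: 0.996
grasp_force: 0.0
tcp [ 489.7 -377.7  132.2] rot [-1.8e+02  1.0e-01 -1.7e+01] F [ 0.6 -0.4  0.1] open 0.996 grip 0.0 t 35.57 j6 1.21
shift now [-0.048  0.096  4.207] turn [-0.0002  0.0004  0.002 ] shift after turn [-0.053  0.093  4.207]
```

```bash
python3 -m inch '[[0,0,0.002,-0.05,0.094,0.9,0],[0,0,0,0,0,0.9,0],[0,0,0,0,0,0.9,0],[0,0,0,0,0,0.8,0],[0,0,0,0,0,0.4,0],[0,0,0,0,0,0.3,0],[0,0,0,0,0,0,0]]'
python3 -m inch '[[0,0,0,0,0,0,1],[0,0,0,0,0,0,1],[0,0,0,0,0,0,1],[0,0,0,0,0,0,1],[0,0,0,0,0,0,1],[0,0,0,0,0,0,1],[0,0,0,0,0,0,1],[0,0,0,0,0,0,1]]' 60
python3 go.py
```

```text
clock: 36.15
eef_pos: [487.3, -380.1, 26.5]
tcp_rot: [-3.141, 0.002, -0.306]
contact_force: [-1.0, 0.1, 0.2]
opening: 0.998
grasp_force: 0.0
clock: 36.82
eef_pos: [488.2, -381.3, 28.6]
tcp_rot: [3.141, -0.001, -0.308]
contact_force: [-0.8, 0.3, 6.0]
opening: 0.239
grasp_force: 58.9
tcp [ 488.2 -381.3   28.6] rot [ 1.80e+02 -1.00e-01 -1.77e+01] F [-0.8  0.3  6. ] open 0.239 grip 58.9 t 36.82 j6 1.21
```

```bash
python3 -m inch '[[0,0,0,0,0,-0.3,1],[0,0,0,0,0,-0.8,1],[0,0,0,0,0,-1,1],[0,0,0,0,0,-1,1],[0,0,0,0,0,-1,1],[0,0,0,0,0,0,1],[0,0,0,0,0,0,1]]'
python3 -m inch '[[0,0,-0.0366,0,0,0,1],[0,0,-0.0366,0,0,0,1],[0,0,-0.0366,0,0,0,1],[0,0,-0.0366,0,0,0,1],[0,0,0,0,0,0,1],[0,0,0,0,0,0,1]]'
python3 go.py 567.2 220.4 128 8.6
```

```text
clock: 37.4
eef_pos: [488.5, -381.6, 132.0]
tcp_rot: [3.14, -0.003, -0.308]
contact_force: [0.1, -1.0, -1.0]
opening: 0.242
grasp_force: 59.0
clock: 37.9
eef_pos: [487.1, -380.4, 129.0]
tcp_rot: [-3.14, 0.001, 0.148]
contact_force: [-0.0, -0.1, -1.4]
opening: 0.239
grasp_force: 58.9
tcp [ 487.1 -380.4  129. ] rot [-1.799e+02  1.000e-01  8.500e+00] F [-0.  -0.1 -1.4] open 0.239 grip 58.9 t 37.9 j6 0.76
shift now [  6.718 -23.297   0.066] turn [-0.0005  0.0005 -0.0006] shift after turn [  6.762 -23.284   0.041]
```

```bash
python3 -m inch '[[0,0,-0.0006,0.28,-0.97,0,1],[0,0,0,0.28,-0.97,0,1],[0,0,0,0.28,-0.97,0,1],[0,0,0,0.28,-0.97,0,1],[0,0,0,0.28,-0.97,0,1],[0,0,0,0.28,-0.97,0,1],[0,0,0,0.28,-0.97,0,1],[0,0,0,0.28,-0.97,0,1]]'
python3 -m inch '[[0,0,0,0.28,-0.97,0,1],[0,0,0,0.28,-0.97,0,1],[0,0,0,0.28,-0.97,0,1],[0,0,0,0.28,-0.97,0,1],[0,0,0,0.28,-0.97,0,1],[0,0,0,0.28,-0.97,0,1],[0,0,0,0.28,-0.97,0,1],[0,0,0,0.28,-0.97,0,1]]'
python3 -m inch '[[0,0,0,0.28,-0.97,0,1],[0,0,0,0.28,-0.97,0,1],[0,0,0,0.28,-0.97,0,1],[0,0,0,0.28,-0.97,0,1],[0,0,0,0.28,-0.97,0,1],[0,0,0,0.28,-0.97,0,1],[0,0,0,0.28,-0.97,0,1],[0,0,0,0.28,-0.97,0,1]]'
python3 -m inch '[[0,0,0,0,0,0,1],[0,0,0,0,0,0,1],[0,0,0,0,0,0,1]]'
python3 held.py;python3 go.py 567.2 220.4 128 8.6
```

```text
clock: 38.57
eef_pos: [513.1, -179.4, 129.7]
tcp_rot: [-3.141, 0.001, 0.149]
contact_force: [0.5, 0.0, -2.5]
opening: 0.245
grasp_force: 59.1
clock: 39.23
eef_pos: [538.7, 20.8, 129.8]
tcp_rot: [-3.142, 0.001, 0.149]
contact_force: [0.8, -0.9, -1.0]
opening: 0.243
grasp_force: 59.1
clock: 39.9
eef_pos: [564.4, 221.0, 129.6]
tcp_rot: [3.141, 0.001, 0.149]
contact_force: [1.1, -0.4, -1.3]
opening: 0.241
grasp_force: 59.1
clock: 40.15
eef_pos: [564.1, 219.4, 129.6]
tcp_rot: [3.141, 0.001, 0.152]
contact_force: [0.1, -0.3, -1.6]
opening: 0.246
grasp_force: 59.2
[564.1 219.4 129.6] 0.24628098419785668
top 15 [245.3 216.9] [605.2 195.9 122.8] depth 121.9
top 3 [253.  232.9] [564.3 177.8 122.8] depth 117.7
top 3 [254.  238.8] [549.6 175.8 122.8] depth 120.7
top 3 [255.  243.9] [537.3 173.6 122.8] depth 120.3
top 16 [251.1 245.7] [533.2 183.2 122.8] depth 122.1
scene 12 [359.5 158.4] [531.4 184.  122.8] depth 124.6
scene 12 [391.4 170.5] [593.2 254.1 122.8] depth 124.1
scene 12 [371.5 177.5] [602.3 194.9 122.8] depth 125.2
tcp [564.4 218.9 129.9] rot [1.8e+02 1.0e-01 8.7e+00] F [-0.1 -0.8 -0.7] open 0.236 grip 59.2 t 40.25 j6 1.79
shift now [ 0.12  -0.044  0.076] turn [0.0001 0.0003 0.0005] shift after turn [ 0.12  -0.044  0.076]
```

```bash
python3 -m inch '[[0,0,0.0005,0.1,-0.04,0.8,1],[0,0,0,0,0,0.7,1],[0,0,0,0,0,0.4,1],[0,0,0,0,0,0.2,1],[0,0,0,0,0,0.1,1],[0,0,0,0,0,0,1],[0,0,0,0,0,0,1]]'
python3 go.py 567 220.4 73 8.6
python3 -m inch '[[0,0,0,0,0,0.08,1],[0,0,0,0,0,0.06,1],[0,0,0,0,0,0,1]]'
python3 go.py 567 220.4 73 8.6
```

```text
clock: 40.83
eef_pos: [567.5, 221.2, 75.8]
tcp_rot: [-3.141, -0.001, 0.152]
contact_force: [0.5, 0.4, -1.7]
opening: 0.238
grasp_force: 59.2
tcp [567.5 221.2  75.8] rot [-180.    -0.     8.7] F [ 0.5  0.4 -1.7] open 0.238 grip 59.2 t 40.83 j6 1.79
shift now [-0.026  0.028  0.114] turn [-0.0001 -0.0002  0.0005] shift after turn [-0.026  0.029  0.114]
clock: 41.08
eef_pos: [567.2, 221.3, 71.9]
tcp_rot: [-3.142, -0.0, 0.152]
contact_force: [-0.9, -0.9, -1.5]
opening: 0.245
grasp_force: 59.2
tcp [567.2 221.3  71.9] rot [-180.    -0.     8.7] F [-0.9 -0.9 -1.5] open 0.245 grip 59.2 t 41.08 j6 1.79
shift now [-0.012  0.036 -0.044] turn [-0.     -0.0001  0.0007] shift after turn [-0.012  0.036 -0.044]
```

```bash
python3 -m inch '[[0,0,0.0006,0,0.028,0.04,1],[0,0,0,0,0,0.06,1],[0,0,0,0,0,0.06,1],[0,0,0,0,0,0,1]]'
python3 -m inch '[[0,0,0,0,0,0.08,1],[0,0,0,0,0,0.08,1],[0,0,0,0,0,0,1]]'
python3 go.py 567 220.4 73 8.6
```

```text
clock: 41.42
eef_pos: [567.5, 220.6, 67.6]
tcp_rot: [-3.142, -0.001, 0.15]
contact_force: [1.7, 0.8, -1.1]
opening: 0.242
grasp_force: 59.2
clock: 41.67
eef_pos: [567.8, 220.6, 64.7]
tcp_rot: [-3.142, -0.001, 0.15]
contact_force: [-0.7, -1.6, 8.9]
opening: 0.24
grasp_force: 60.4
tcp [567.8 220.6  64.7] rot [-1.8e+02 -1.0e-01  8.6e+00] F [-0.7 -1.6  8.9] open 0.24 grip 60.4 t 41.67 j6 1.79
shift now [-0.033  0.004 -0.333] turn [-0.     -0.0003  0.0001] shift after turn [-0.033  0.004 -0.333]
```

Seated. I'll release and press the corners, with firm end presses.

```bash
python3 -m inch '[[0,0,0,0,0,0,0.5],[0,0,0,0,0,0,0.5],[0,0,0,0,0,0,0.5],[0,0,0,0,0,0,0.5],[0,0,0,0,0,-0.6,0.5],[0,0,0,0,0,-0.8,0.5],[0,0,0,0,0,-0.2,0.5],[0,0,0,0,0,0,1]]'
python3 -m inch '[[0,0,0,0.72,0.6,0,1],[0,0,0,0.72,0.6,0,1],[0,0,0,0,0,0,1],[0,0,0,0,0,0.8,1],[0,0,0,0,0,0.5,1],[0,0,0,0,0,0.3,1],[0,0,0,0,0,0,1],[0,0,0,0,0,0,1]]'
python3 -m inch '[[0,0,0,0,0,0.1,1],[0,0,0,0,0,0.1,1],[0,0,0,0,0,0.1,1],[0,0,0,0,0,0,1]]'
python3 -m inch '[[0,0,0,0,0,0.1,1],[0,0,0,0,0,0.06,1],[0,0,0,0,0,0,1]]'
python3 -m inch '[[0,0,0,0,0,0.06,1],[0,0,0,0,0,0,1]]'
```

```text
clock: 42.33
eef_pos: [568.3, 221.0, 105.2]
tcp_rot: [-3.141, -0.003, 0.15]
contact_force: [-0.3, -0.4, -0.3]
opening: 0.377
grasp_force: 0.0
clock: 43.0
eef_pos: [606.4, 196.3, 62.9]
tcp_rot: [3.141, 0.002, 0.151]
contact_force: [0.3, 0.4, -0.7]
opening: -0.002
grasp_force: 0.0
clock: 43.33
eef_pos: [607.9, 196.7, 56.9]
tcp_rot: [-3.141, -0.002, 0.15]
contact_force: [-0.9, 1.2, 3.4]
opening: -0.001
grasp_force: 1.7
clock: 43.58
eef_pos: [608.5, 196.1, 53.1]
tcp_rot: [3.141, -0.003, 0.151]
contact_force: [2.8, -2.1, 3.0]
opening: 0.001
grasp_force: 1.7
clock: 43.75
eef_pos: [608.7, 196.2, 52.5]
tcp_rot: [3.141, -0.003, 0.15]
contact_force: [0.8, -4.5, 13.1]
opening: -0.002
grasp_force: 6.5
```

```bash
python3 -m inch '[[0,0,0,0,0,-0.8,1],[0,0,0,-0.96,0,0,1],[0,0,0,-0.96,0,0,1],[0,0,0,-0.96,0,0,1],[0,0,0,0,0,0,1],[0,0,0,0,0,0.3,1],[0,0,0,0,0,0.2,1],[0,0,0,0,0,0.1,1]]'
python3 -m inch '[[0,0,0,0,0,0.1,1],[0,0,0,0,0,0.06,1],[0,0,0,0,0,0,1]]'
python3 -m inch '[[0,0,0,0,0,0.06,1],[0,0,0,0,0,0,1]]'
python3 -m inch '[[0,0,0,0,0,-0.9,1],[0,0,0,0,0,-0.9,1],[0,0,0,0.96,-0.8,0,1],[0,0,0,0.96,-0.8,0,1],[0,0,0,0.96,-0.8,0,1],[0,0,0,0,0,0,1],[0,0,0,0,0,0.8,1],[0,0,0,0,0,0.5,1]]'
python3 -m inch '[[0,0,0,0,0,0.1,1],[0,0,0,0,0,0.1,1],[0,0,0,0,0,0.1,1],[0,0,0,0,0,0,1]]'
python3 -m inch '[[0,0,0,0,0,0.1,1],[0,0,0,0,0,0,1]]'
python3 -m inch '[[0,0,0,0,0,0.06,1],[0,0,0,0,0,0,1]]'
```

```text
clock: 44.42
eef_pos: [536.6, 185.8, 55.1]
tcp_rot: [-3.141, 0.0, 0.15]
contact_force: [-2.8, 1.5, 5.0]
opening: 0.005
grasp_force: 2.5
clock: 44.67
eef_pos: [536.5, 185.7, 52.0]
tcp_rot: [-3.141, 0.0, 0.15]
contact_force: [-4.1, -0.1, 10.0]
opening: -0.003
grasp_force: 5.2
clock: 44.83
eef_pos: [536.6, 185.8, 51.7]
tcp_rot: [-3.141, 0.0, 0.15]
contact_force: [-7.6, -1.2, 24.5]
opening: -0.002
grasp_force: 12.1
clock: 45.5
eef_pos: [598.6, 255.8, 61.3]
tcp_rot: [3.141, -0.0, 0.151]
contact_force: [0.3, -0.6, -0.2]
opening: -0.002
grasp_force: 0.0
clock: 45.83
eef_pos: [598.7, 255.9, 55.8]
tcp_rot: [-3.141, -0.001, 0.15]
contact_force: [0.4, 3.3, 5.1]
opening: -0.001
grasp_force: 2.4
clock: 46.0
eef_pos: [598.6, 255.6, 53.1]
tcp_rot: [-3.141, -0.001, 0.15]
contact_force: [1.2, 1.3, 2.3]
opening: -0.004
grasp_force: 1.0
clock: 46.17
eef_pos: [598.8, 255.7, 51.8]
tcp_rot: [-3.141, -0.001, 0.15]
contact_force: [-0.9, 1.2, 6.3]
opening: -0.006
grasp_force: 3.3
```

```bash
python3 -m inch '[[0,0,0,0,0,0.06,1],[0,0,0,0,0,0,1]]'
python3 -m inch '[[0,0,0,0,0,-0.8,1],[0,0,0,-0.96,0,0,1],[0,0,0,-0.96,0,0,1],[0,0,0,-0.96,0,0,1],[0,0,0,0,0,0,1],[0,0,0,0,0,0.3,1],[0,0,0,0,0,0.2,1],[0,0,0,0,0,0.1,1]]'
python3 -m inch '[[0,0,0,0,0,0.1,1],[0,0,0,0,0,0.1,1],[0,0,0,0,0,0,1]]'
python3 -m inch '[[0,0,0,0,0,0.06,1],[0,0,0,0,0,0,1]]'
```

```text
clock: 46.33
eef_pos: [598.8, 255.8, 51.5]
tcp_rot: [-3.141, -0.001, 0.15]
contact_force: [-3.6, 1.4, 17.4]
opening: 0.001
grasp_force: 8.5
clock: 47.0
eef_pos: [527.4, 245.0, 54.1]
tcp_rot: [-3.141, 0.001, 0.15]
contact_force: [-4.0, 0.6, 6.4]
opening: -0.002
grasp_force: 3.2
clock: 47.25
eef_pos: [527.4, 244.9, 50.1]
tcp_rot: [-3.142, 0.001, 0.15]
contact_force: [-7.5, 0.2, 17.4]
opening: 0.001
grasp_force: 8.6
clock: 47.42
eef_pos: [527.5, 245.0, 50.0]
tcp_rot: [-3.141, 0.001, 0.15]
contact_force: [-11.5, -3.0, 34.1]
opening: 0.0
grasp_force: 17.0
```

```bash
python3 -m inch '[[0,0,0,0,0,-0.9,1],[0,0,0,0,0,-1,1],[0,0,0,-1,0,-1,1],[0,0,0,-1,0,0,1],[0,0,0,-1,0,0,1],[0,0,0,-1,0,0,1],[0,0,0,-1,0,0,1],[0,0,0,0,0,0,1]]'
python3 -m inch '[[0,0,0,0,0,0,1],[0,0,0,0,0,0,1]]'
python3 chk.py; python3 go.py 422 156 38 8.6
python3 - <<'E'
from h import *
import pickle
for n,b in(("top",(205,180,350,310)),("scene",(290,130,420,240))):
    f=pickle.load(open(n+"k.pkl","rb"));c=cloud(f);x0,y0,x1,y1=b
    P=f["pixels"][y0:y1,x0:x1].astype(int);C=c[y0:y1,x0:x1]
    R=(P[...,0]>P[...,1]*1.8)&(P[...,0]>P[...,2]*1.8)&(P[...,0]>70)
    k=C[R&(C[...,2]>45)]; print(n,R.sum(),"knob",np.round(k.mean(0),1),len(k),"top",np.round(C[R&(C[...,2]>60)].mean(0),1))
E
```

```text
clock: 48.08
eef_pos: [399.7, 224.6, 119.6]
tcp_rot: [3.14, 0.004, 0.15]
contact_force: [-0.3, -0.6, -1.7]
opening: -0.0
grasp_force: 0.0
clock: 48.25
eef_pos: [405.0, 226.6, 120.7]
tcp_rot: [-3.141, -0.001, 0.15]
contact_force: [1.0, 0.1, 0.5]
opening: -0.005
grasp_force: 0.0
top H (596, 30.5) dot z [49.4 49.7 47.4 50.3]
top H (581.6, 125.4) dot z [49.9 49.3 48.1 48.3]
top H (567.3, 220.3) dot z [48.4 48.7 49.5 49. ]
scene H (596, 30.5) dot z [51.5 49.5 51.3 51.6]
scene H (581.6, 125.4) dot z [51.7 51.6 51.1 49.4]
scene H (567.3, 220.3) dot z [51.7 52.7 51.7 52. ]
tcp [405.1 226.6 120.7] rot [-1.8e+02 -1.0e-01  8.6e+00] F [0.9 0.  0.2] open 0.0 grip 0.0 t 48.35 j6 1.93
shift now [0.246 2.892 3.307] turn [-0.0001 -0.0003 -0.0001] shift after turn [0.248 2.892 3.308]
top 112 knob [432.  122.9  62.9] 20 top [432.1 123.4  63.8]
scene 88 knob [433.7 123.2  65.1] 15 top [433.9 123.4  65.7]
```

```bash
python3 -m inch '[[0,0,0,0.1,0.9,0.3,1],[0,0,0,0.1,0.9,0.3,1],[0,0,0,0.1,0.94,0.3,1],[0,0,0,0,0,0.8,1],[0,0,0,0,0,0.8,1],[0,0,0,0,0,0.6,1],[0,0,0,0,0,0.13,1],[0,0,0,0,0,0,1]]'
python3 go.py
```

```text
clock: 49.02
eef_pos: [421.2, 159.2, 39.0]
tcp_rot: [3.141, 0.002, 0.15]
contact_force: [-0.8, -1.0, -0.0]
opening: 0.006
grasp_force: 0.0
tcp [421.2 159.2  39. ] rot [1.8e+02 1.0e-01 8.6e+00] F [-0.8 -1.  -0. ] open 0.006 grip 0.0 t 49.02 j6 1.78
```

```bash
python3 -m inch '[[0,0,0,0.08,0.63,0,1],[0,0,0,0.01,0.4,0,1],[0,0,0,0.01,0.4,0,1],[0,0,0,0.14,0.42,0,1],[0,0,0,0.14,0.42,0,1],[0,0,0,0,0,0,1]]'
python3 -m inch '[[0,0,0,0.29,0.38,0,1],[0,0,0,0.29,0.38,0,1],[0,0,0,0.33,0.23,0,1],[0,0,0,0.33,0.23,0,1],[0,0,0,0,0,0,1]]'
python3 -m inch '[[0,0,0,0.3,0.13,0,1],[0,0,0,0.3,0.13,0,1],[0,0,0,0,0,0,1]]'
python3 go.py
```

```text
clock: 49.52
eef_pos: [440.1, 103.3, 40.4]
tcp_rot: [3.141, -0.001, 0.149]
contact_force: [-0.2, 0.2, 0.5]
opening: 0.002
grasp_force: 0.0
clock: 49.93
eef_pos: [477.0, 78.7, 40.2]
tcp_rot: [3.141, -0.002, 0.149]
contact_force: [-0.1, 0.6, -0.3]
opening: 0.002
grasp_force: 0.0
clock: 50.18
eef_pos: [490.3, 75.0, 39.7]
tcp_rot: [-3.141, 0.002, 0.15]
contact_force: [-0.1, 0.5, 0.1]
opening: -0.002
grasp_force: 0.0
tcp [490.3  75.   39.7] rot [-1.8e+02  1.0e-01  8.6e+00] F [-0.1  0.5  0.1] open -0.002 grip 0.0 t 50.18 j6 1.57
```

```bash
python3 -m inch '[[0,0,0,0.1,0,0,1],[0,0,0,0,0,0,1]]'
python3 -m inch '[[0,0,0,0.08,0,0,1],[0,0,0,0,0,0,1]]'
python3 -m inch '[[0,0,0,0.06,0,0,1],[0,0,0,0,0,0,1]]'
python3 go.py
```

```text
clock: 50.35
eef_pos: [490.6, 75.1, 39.5]
tcp_rot: [3.141, 0.005, 0.151]
contact_force: [-6.7, -3.2, 4.2]
opening: -0.001
grasp_force: 3.7
clock: 50.52
eef_pos: [490.7, 75.2, 39.3]
tcp_rot: [3.141, 0.008, 0.151]
contact_force: [-11.9, -3.9, 8.4]
opening: 0.001
grasp_force: 6.5
clock: 50.68
eef_pos: [490.8, 75.2, 39.2]
tcp_rot: [3.141, 0.01, 0.151]
contact_force: [-17.0, -4.3, 13.1]
opening: -0.004
grasp_force: 8.8
tcp [490.8  75.2  39.2] rot [180.    0.6   8.6] F [-17.   -4.3  13.1] open -0.004 grip 8.8 t 50.68 j6 1.57
```

The latch is hard against its stop, within 1 mm of the predicted closed position. I'll back off and verify.

```bash
python3 -m inch '[[0,0,0,-0.6,0,0,1],[0,0,0,-1,0,0,1],[0,0,0,-1,0,-1,1],[0,0,0,-1,0,-1,1],[0,0,0,0,0,-1,1],[0,0,0,0,0,-1,1],[0,0,0,0,0,0,1],[0,0,0,0,0,0,1]]'
python3 chk.py
python3 - <<'E'
from h import *
import pickle
for n,b in(("top",(205,180,350,310)),("scene",(265,130,420,250))):
    f=pickle.load(open(n+"k.pkl","rb"));c=cloud(f);x0,y0,x1,y1=b
    P=f["pixels"][y0:y1,x0:x1].astype(int);C=c[y0:y1,x0:x1]
    R=(P[...,0]>P[...,1]*1.8)&(P[...,0]>P[...,2]*1.8)&(P[...,0]>70)
    k=C[R&(C[...,2]>45)]; print(n,R.sum(),"knob",np.round(k.mean(0),1) if len(k) else None)
f=pickle.load(open("scenek.pkl","rb"));save(f,"z.png",(265,130,420,245),5)
E
```

```text
clock: 51.35
eef_pos: [408.7, 62.9, 141.5]
tcp_rot: [3.141, -0.005, 0.151]
contact_force: [0.0, 0.1, 0.2]
opening: 0.0
grasp_force: 0.0
top H (596, 30.5) dot z [48.8 49.6 48.5 49.4]
top H (581.6, 125.4) dot z [47.5 48.4 49.1 49.1]
top H (567.3, 220.3) dot z [48.8 50.4 48.9 49.5]
top [345.  252.5] [513.8 -50.1]
scene H (596, 30.5) dot z [50.4 51.8 50.8 51.4]
scene H (581.6, 125.4) dot z [50.3 51.2 51.9 51.5]
scene H (567.3, 220.3) dot z [52.2 52.5 51.4 50.8]
top 93 knob [506.3  78.8  63.8]
scene 89 knob [508.8  78.9  65.8]
```

View pics/z.png

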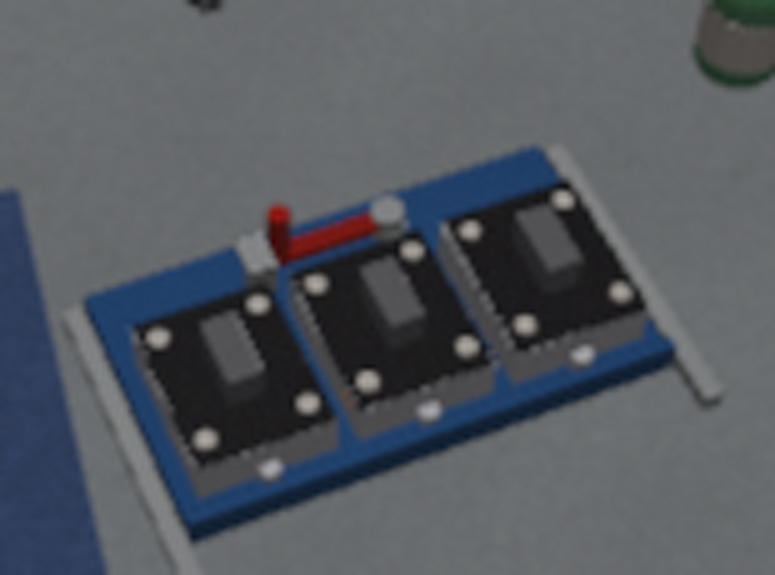

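All three covers lie flush. The latch lies along the tray, with its knob at crop (280,235) in the catch at (258,255).

```bash
python3 -c "
from rig import r
print(r.sign_off())"
```

```text
the job is handed in; nothing more can be done
None
```

I snapped all three black covers flush onto their own housings and swung the latch shut against its stop, with both confirmed by camera, and handed in the job at about 51 s; the sign-off returned no verdict.

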